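Cock the spring-driven beam shutter

ROBOT

A 6-joint arm with a two-finger parallel gripper is mounted at the origin on a cart in front of the work surface, level with it; the furniture and walls round the work are solid. World frame = base frame: x ahead of the robot, y to its left, z up, the work surface at z = 0. Lengths are in mm, angles in rad, forces in N, time in s.
With the tool pointing down it reaches from about 375 to 975 mm from the base axis. Payload 3.8 kg.
Tool frame: the origin (TCP) lies midway between the tips of the shut fingers; the grasp point (between the pads) lies 19 mm behind it; x points along the fingers, y is the direction in which the jaws open and shut, and the axes are right-handed (so a half turn about x gives the same grasp; the last joint's range is limited). The gripper opens to 85 mm and grips with 20 to 120 N. Pads are 22 mm wide; open, the fingers measure 114 mm over their backs; the gripper's body (76 mm by 85 mm) begins 54 mm behind the grasp point. The pads swing forward as they close: fully open they stand 13 mm farther back than shut.
Start: joints at [1.27, 0.264, 1.604, -0, 1.274, -0.037], TCP at [176.005, 651.644, 231.28] pointing down, gripper open.
Joint ranges: [-2.63, 2.63], [-0.94, 2.18], [0.31, 2.57], [-1.31, 4.45], [0, 2.66], [-2.55, 2.55]. Speed limits (rad/s): [2.57, 2.57, 3.14, 3.14, 3.14, 3.14].

INTERFACE

Orientations are given as a unit quaternion [w, x, y, z].
In Python, from plant import observe, camera, job_done gives the robot as it stands.
- The arm moves only by the tool drive_tool, never from a script. Its argument "steps" is a list that holds one entry, the list of rows, each a list of 7 numbers: the shift along the tool's x, y, z in cm, then the turn, a rotation vector about the tool's x, y, z in degrees, then the opening, from 0 (shut) to 1 (fully open). A call has exactly 10 rows; each row is the pose to reach, as a shift and turn from the pose commanded when the call began, along the tool's axes at that moment; what a row does not reach only later rows make up. A row lasts 1/12 s, in which the tool goes at most 41.7 mm and 7.16 degrees, less where a joint would pass 70% of its speed; a pose out of reach is approached as far as the arm can. A call with a gripper value outside its range is refused whole. The fingers move at their own pace and stop on an object; the grip force is fixed at half the most. Time passes only in rows, so rows that repeat a pose let the fingers close, or fill a call up. It gives the time, the measured TCP pose, the force and the opening at its end, in the units of the state.
- observe(): the state, without advancing time (a new reading comes with each control period).
- camera(name): name is "side" or "top" or "wrist"; returns a dict with "img" (420x560x3 uint8, blue, green, red), "z_map" (420x560 float32, mm along the optical axis (not along the pixel's ray), 0 where there is no reading), "camera_matrix" (3x3 intrinsics, pixels), "extrinsics" (4x4, takes a point from world to camera coordinates). Camera axes: x right, y down, z forward; pixel columns grow to the right and rows downward; lengths in mm; the calibration is good to about 2 mm. A picture is of the moment at which its call begins.
- job_done(): hands the job in, once; it reports no verdict.
The state is a dict: "clock": time; "joint_positions": joint angles; "qd": joint speeds; "effort": joint torques, N m; "ee_pos": TCP position; "orientation": TCP orientation; "contact_force": force on the tool from outside, world axes, zero at the start; "ft_torque": the same for the moment, N m; "opening": finger opening in mm.
Only numpy, scipy, OpenCV 4.12 (cv2) and the standard library are available. Lean on these libraries where they do the work, as an engineer would, in place of code of your own. Each camera call takes 0.05 s, during which the arm holds its last target.

TASK

Cock the beam shutter: draw its sprung arm back steadily by the upright knob until the pin under the arm slips behind the hair-trigger catch, without ramming the buffer behind it, then ease the arm gently onto the catch and let go, so that it stays hooked; it must never snap or fly. Only then swing the small safety lever across by its peg until it meets its stop, and leave the other things where they are.

Things in the scene. Friction and masses are not known exactly. Their poses are not given: they have to be found in the camera images.
- shutter_base: aluminium base plate of the beam shutter, 205 x 240 x 10 mm, fixed on the worktop. Origin on its underside, on the upright axis of the arm (the plate spans x -108 to 98, y -48 to 192 mm). z up; its x axis points away from the robot within 0.3 rad. x and y below are this plate's
- shutter_arm: sprung flat bar, 18 mm wide, top 42 mm above the worktop, turning about an upright axis. Origin on that axis, level with the worktop; own x axis along the bar towards the knob, at rest 0.70 rad from the base's +x towards +y. Drawing back = turning anticlockwise seen from above, so that the knob comes towards the base's -x. The spring pulls 2.7 N at the knob at rest, 4.5 N when cocked
- draw_knob (a point): half height of the knob on the arm, a plain upright black round post, 16 mm diameter, 110 mm from the arm's axis, 42 to 86 mm above the worktop; the point is 68 mm above it. Forces at the knob are 0.77 of those at the hook pin
- pin_slot (a point): middle of the slot under the bar, 85 mm from the arm's axis, 30 mm above the worktop. A steel hook pin, 6 mm diameter, hangs from it down to 14 mm; it is clamped 0 to 10 mm to either side of the bar's middle line, differently each time, and its setting is not measured: the arm hooks somewhere between 0.78 and 1.04 rad from rest
- catch_block: catch unit on the base plate. Origin on the plate's top, 85 mm in y from the arm's axis, under the bearing face of the catch's tooth; axes as the base's. It carries a light sprung steel pawl lying along x, top 25 mm above the worktop: its slanted tooth is pushed aside by the pin coming from +x (1 to 2 N) and snaps in behind it once the pin's centre is 3 mm past the origin towards -x
- buffer_face (a point): front of the sprung rubber buffer (5 N/mm, 11 mm diameter) behind the catch. The hooked pin has 2.5 mm of play between tooth and buffer: ease the arm back through it until the tooth carries the spring's pull and the knob pulls no more. Let go earlier, the arm snaps onto the catch; pushed on, it strains the catch. Keep well under 16 N on buffer and catch
- safety_peg (a point): point on the upright black peg of the safety lever, 10 mm diameter, standing from 28 to 80 mm above the worktop; the point is 65 mm above the worktop. The peg stands 45 mm from the lever's upright axis, which lies at x = -40, y = +122 mm of the base's frame
- safety (a joint): angle of the safety lever, rad: 0 = off (from the lever's axis the peg lies 160 degrees anticlockwise from the base's +x), growing as it swings clockwise seen from above, to its stop at 1.22 = on (peg straight towards the base's +y). It stays where it is left, needs about 1 N at the peg, and starts between 0 and 0.25
- loose_thumb_knob: bystander: black thumb screw with a threaded stud, 20 x 20 x 29 mm, standing on the base plate; origin at its underside's centre
- loose_hex_key: bystander: bent hex key, 30 x 87 x 5 mm, lying on the base plate; origin at its underside's centre

How it is judged (in metres and radians):
On the way, in this order (a step that is already met when the one before it is completed fails the run):
1. the arm is drawn back and stays hooked on the catch by itself, let go by the fingers (x of draw_knob in the frame of shutter_base below 0.018 m and angular speed of shutter_arm below 0.1 rad/s and contact force between the fingers and shutter_arm below 0.05 N), for 0.3 s.
2. the safety lever is swung across to its stop (value of joint safety above 1.12 rad), for 0.2 s.
At the end, for the whole second after the job is handed in: The arm rests hooked on the catch: its knob, at rest, stands less than 18 mm in the base's +x from the arm's axis (84 mm when sprung), and the safety lever is at 1.12 rad or more, against its stop (x of draw_knob in the frame of shutter_base below 0.018 m and angular speed of shutter_arm below 0.1 rad/s and value of joint safety above 1.12 rad); the robot touches nothing.
It fails at once if the arm snaps or flies: it turns faster than 2.2 rad/s (angular speed of shutter_arm above 2.2 rad/s).
It fails at once if the arm's pin is rammed into the buffer or strained against the catch: more than 16 N between arm and catch unit (contact force between shutter_arm and catch_block above 16 N).
It fails at once if a loose bystander on the plate is displaced by more than 20 mm (distance of any of loose_thumb_knob, loose_hex_key from where it was at the start of the episode above 0.02 m).
It also fails if it takes over 72 s, if anything falls off the work surface, if the arm or the gripper's body presses on something with over 40 N, if the wrist force passes 120 N, or if a joint passes its speed limit or range.

## Working session

There is one attempt and no reset: what is moved stays moved. The work goes in short steps, Python scripts to look and compute and a tool call to move; the robot and the scene stay as the last step left them, time stands still between calls to the robot, and variables do not carry over. Pictures are saved under pics/ and viewed, and the job is handed in when it is done.

Besides the shell and the picture viewer there is one more tool, called after ">>>" as name(argument=value, ...), one argument or row to a line, values as JSON. drive_tool: Moves the arm, as the interface text tells. Its arguments: {"type":"object","properties":{"steps":{"type":"array"}},"required":["steps"]}

```bash
ls; mkdir -p pics; python3 - <<'E'
from plant import observe,camera
import cv2,numpy as np
s=observe();print(s)
for n in("side","top","wrist"):
    c=camera(n);cv2.imwrite(f"pics/{n}0.png",c["img"]);np.savez(f"{n}0.npz",**c);print(n,c["camera_matrix"].round(1).tolist(),c["extrinsics"].round(3).tolist())
E
```

```text
pics
{'clock': 0.0, 'joint_positions': array([ 1.27012827e+00,  2.64793512e-01,  1.60540146e+00, -4.03356561e-05,
        1.27371562e+00, -3.68575178e-02]), 'qd': array([-0.00060736,  0.00066304, -0.00119639, -0.00193443, -0.00041715,
        0.00121521]), 'effort': array([ 1.36259066e-03, -5.15119600e+01, -3.67311859e+01,  2.90738535e-04,
        1.29206452e-02,  2.06574470e-05]), 'ee_pos': array([175.77800028, 650.93211946, 229.9200208 ]), 'orientation': array([ 0.70084009,  0.09218649,  0.70108851, -0.09380682]), 'contact_force': array([-0.13787959, -0.33946881,  0.17375484]), 'ft_torque': array([-0.00742046,  0.01331174, -0.03039261]), 'opening': 85.37689929645073}
side [[521.2, 0.0, 283.1], [0.0, 521.2, 214.1], [0.0, 0.0, 1.0]] [[0.999, -0.042, -0.022, -562.719], [-0.039, -0.458, -0.888, 14.923], [0.027, 0.888, -0.459, 1000.268], [0.0, 0.0, 0.0, 1.0]]
top [[510.4, 0.0, 278.5], [0.0, 510.4, 209.4], [0.0, 0.0, 1.0]] [[-0.13, -0.991, 0.001, -84.27], [-0.968, 0.127, -0.216, 567.794], [0.214, -0.029, -0.976, 789.917], [0.0, 0.0, 0.0, 1.0]]
wrist [[344.7, 0.0, 278.5], [0.0, 344.7, 212.9], [0.0, 0.0, 1.0]] [[0.261, 0.965, -0.001, -674.134], [0.913, -0.247, 0.324, -41.721], [0.313, -0.085, -0.946, 380.227], [0.0, 0.0, 0.0, 1.0]]
```

View pics/top0.png

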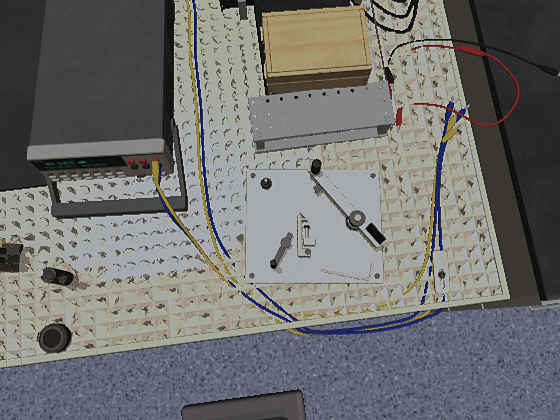

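View pics/side0.png

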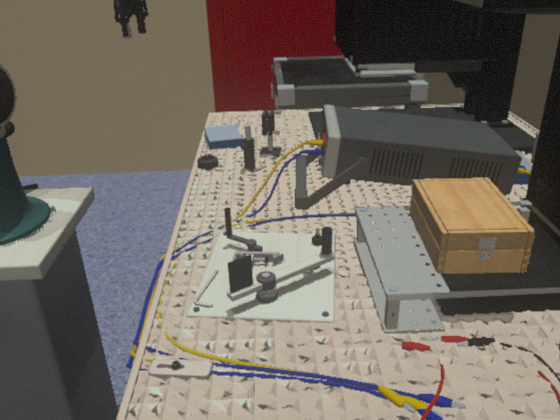

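View pics/wrist0.png

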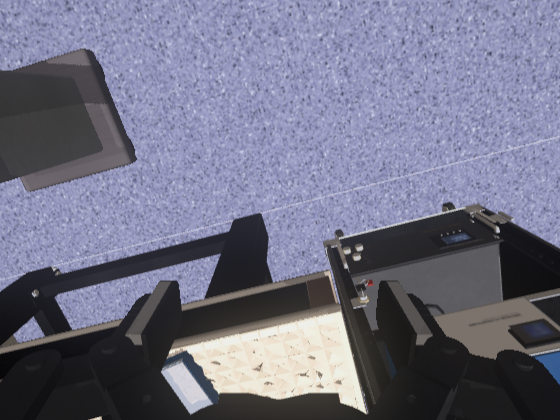

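```bash
python3 - <<'E'
import cv2
i=cv2.imread("pics/top0.png")[145:300,230:400]
cv2.imwrite("pics/top0z.png",cv2.resize(i,None,fx=4.5,fy=3.8*4.5/3.8*0.85,interpolation=cv2.INTER_CUBIC)[:600])
cv2.imwrite("pics/top0z.png",cv2.resize(i,None,fx=3.8,fy=3.8,interpolation=cv2.INTER_CUBIC))
i=cv2.imread("pics/side0.png")[195:330,180:350]
cv2.imwrite("pics/side0z.png",cv2.resize(i,None,fx=4,fy=4,interpolation=cv2.INTER_CUBIC))
E
```

```text
(no output)
```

View pics/top0z.png

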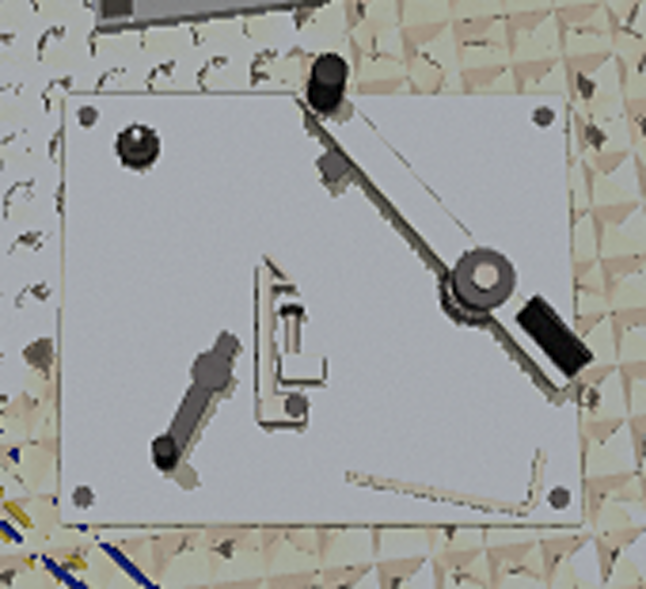

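View pics/side0z.png

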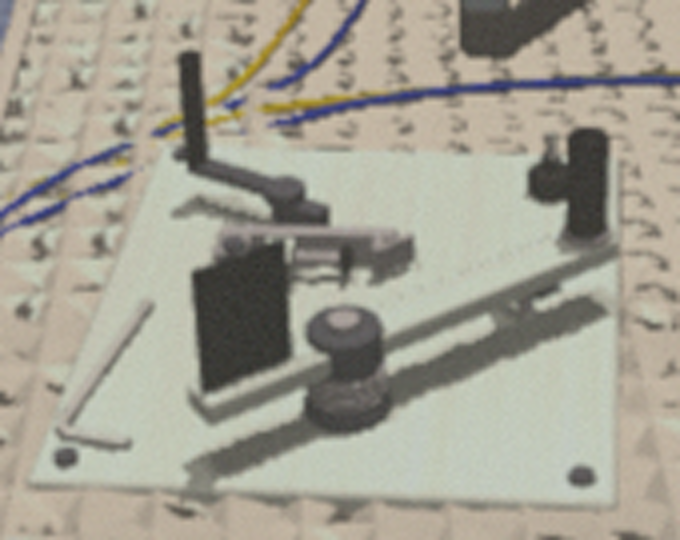

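```bash
cat > h.py <<'E'
import numpy as np,cv2
from scipy.optimize import least_squares
def ray(c,uv,z):
    K=c["camera_matrix"];E=c["extrinsics"];R=E[:3,:3];t=E[:3,3]
    d=R.T@np.linalg.inv(K)@np.array([uv[0],uv[1],1.]);o=-R.T@t
    return o+d*(z-o[2])/d[2]
def proj(c,P):
    E=c["extrinsics"];q=np.atleast_2d(P)@E[:3,:3].T+E[:3,3];q=q@c["camera_matrix"].T
    return q[:,:2]/q[:,2:]
E
python3 - <<'E'
from h import *
c=np.load("top0.npz");s=np.load("side0.npz")
z=lambda u,v:np.array([230+(u+.5)/3.8-.5,145+(v+.5)/3.8-.5])
zs=lambda u,v:np.array([180+(u+.5)/4-.5,195+(v+.5)/4-.5])
px=[z(63,93),z(567,97),z(60,524),z(582,526)]
B=np.array([[98,192],[98,-48],[-108,192],[-108,-48]])
W=np.array([ray(c,p,10) for p in px])[:,:2];print(W.round(1))
f=lambda p:((B@np.array([[np.cos(p[2]),np.sin(p[2])],[-np.sin(p[2]),np.cos(p[2])]])+p[:2])-W).ravel()
r=least_squares(f,[600,-100,0]);print("base",r.x.round(4),f(r.x).round(1))
px,py,th=r.x;R=np.array([[np.cos(th),-np.sin(th)],[np.sin(th),np.cos(th)]])
def tb(w):return ((w[:2]-r.x[:2])@R).round(1)
for n,p,h in[("knobtop",z(330,67),86),("axis top",z(487,276),55),("pegtop",z(166,441),80),("thumb",z(139,140),30)]:
    w=ray(c,p,h);print(n,w.round(1),tb(w))
for n,p,h in[("knobtop s",zs(588,137),86),("pegtop s",zs(190,57),80)]:
    w=ray(s,p,h);print(n,w.round(1),tb(w))
# corner in side
for p in[(82,457)]:pass
for q in[(98,192),(98,-48),(-108,192),(-108,-48)]:
    w=R@q+r.x[:2];print(q,((proj(s,[*w,10])[0]-[180,195])*4).round(0))
# bracket nearest edge
zm=c["z_map"]
E=c["extrinsics"];K=c["camera_matrix"]
for u,v in[(252,140),(262,152),(300,150),(300,130),(393,130),(320,145)]:
    d=zm[v,u];p=np.linalg.inv(K)@[u,v,1]*d;w=E[:3,:3].T@(p-E[:3,3]);print(u,v,w.round(0),tb(w))
E
```

```text
[[ 644.7 -110.9]
 [ 611.7 -348. ]
 [ 443.1  -85.9]
 [ 411.5 -319.9]]
base [ 5.230572e+02 -2.881996e+02 -1.343000e-01] [ 1.1 -0.1  2.  -0.9 -1.3  2.4 -1.9 -1.4]
knobtop [ 617.7 -229.5   86. ] [86.  70.9]
axis top [ 522.8 -287.8   55. ] [-0.3  0.3]
pegtop [ 465.9 -137.8   80. ] [-76.8 141.4]
thumb [ 611.5 -143.6   30. ] [ 68.3 155.2]
knobtop s [ 619.8 -234.6   86. ] [88.7 66.1]
pegtop s [ 467.9 -143.8   80. ] [-74.  135.7]
(98, 192) [610. 149.]
(98, -48) [604. 498.]
(-108, 192) [148. 137.]
(-108, -48) [  6. 473.]
252 140 [ 703. -128.   -2.] [156.7 183. ]
262 152 [ 676. -143.    3.] [131.9 164.1]
300 150 [ 672. -213.   -2.] [137.8  94.1]
300 130 [ 684. -212.   69.] [149.1  97.1]
393 130 [ 686. -389.    4.] [175.1 -77.8]
320 145 [ 674. -250.    6.] [144.8  57.8]
```

```bash
cat >> h.py <<'E'
from scipy.spatial.transform import Rotation as Ro
O=np.array([523.06,-288.2]);TH=-.1343
def Rq(q):return Ro.from_quat([q[1],q[2],q[3],q[0]])
def b2w(x,y):
    c,s=np.cos(TH),np.sin(TH);return O+[c*x-s*y,s*x+c*y]
def w2b(w):
    c,s=np.cos(TH),np.sin(TH);d=np.asarray(w)[:2]-O;return np.array([c*d[0]+s*d[1],-s*d[0]+c*d[1]])
def tool(yaw): # tool down, jaw axis y at world angle yaw
    x=np.array([0,0,-1.]);y=np.array([np.cos(yaw),np.sin(yaw),0]);return Ro.from_matrix(np.c_[x,y,np.cross(x,y)])
def rel(p0,R0,p,R):
    d=R0.inv().apply(np.asarray(p)-p0)/10;r=(R0.inv()*R).as_rotvec(degrees=True);return d.round(2).tolist(),r.round(1).tolist()
E
python3 - <<'E'
from h import *
from plant import observe
s=observe();R0=Rq(s["orientation"]);M=R0.as_matrix();print(M.round(3))
for phi in(.7,):
  for k in (0,np.pi):
    yaw=phi+TH+np.pi/2+k
    print(yaw,rel(s["ee_pos"],R0,[*b2w(84,71),230],tool(yaw)))
c=np.load("top0.npz");zm=c["z_map"];E=c["extrinsics"];K=c["camera_matrix"]
v,u=np.mgrid[0:420,0:560];P=np.linalg.inv(K)@np.stack([u,v,u*0+1]).reshape(3,-1)*zm.ravel();W=(E[:3,:3].T@(P-E[:3,3:])).reshape(3,420,560)
for a in range(0,420,40):
  print(a,[tuple(W[:,a,b].round(0).astype(int).tolist()) for b in range(20,480,60)])
E
```

```text
[[-0.001  0.261  0.965]
 [-0.002  0.965 -0.261]
 [-1.    -0.002 -0.   ]]
2.1364963267948966 ([0.15, -73.5, 65.42], [-47.5, -0.0, 0.1])
5.278088980384689 ([0.15, -73.5, 65.42], [132.5, 0.1, 0.1])
0 [(1030, 278, 28), (955, 137, 108), (939, 33, 111), (1008, -61, -4), (960, -176, 43), (944, -287, 45), (956, -412, 4), (940, -528, 6)]
40 [(946, 281, 25), (872, 137, 118), (855, 36, 124), (921, -52, -4), (876, -166, 45), (813, -261, 129), (871, -397, 3), (855, -511, 6)]
80 [(864, 282, 27), (792, 136, 129), (779, 39, 131), (835, -44, -2), (820, -157, -1), (755, -254, 103), (788, -382, 5), (773, -495, 4)]
120 [(784, 283, 28), (718, 135, 141), (705, 42, 141), (752, -37, 4), (711, -146, 69), (697, -249, 70), (683, -351, 71), (696, -480, 0)]
160 [(708, 285, 28), (653, 139, 138), (643, 49, 132), (675, -29, 2), (662, -138, -1), (646, -246, 4), (632, -355, 4), (617, -463, 6)]
200 [(644, 301, -3), (629, 192, 1), (607, 78, 30), (601, -21, 0), (585, -129, 8), (570, -234, 13), (558, -342, 4), (544, -449, 4)]
240 [(570, 301, 0), (556, 196, 0), (543, 91, -2), (529, -14, -2), (514, -120, 8), (500, -224, 8), (478, -316, 67), (473, -433, 7)]
280 [(498, 298, 10), (485, 197, 6), (472, 96, 1), (458, -8, 6), (444, -111, 10), (431, -214, 10), (417, -316, 8), (404, -420, 5)]
320 [(431, 303, 3), (417, 200, 7), (404, 99, 6), (391, -2, 8), (377, -103, 5), (364, -204, 9), (334, -458, -779), (309, -649, -782)]
360 [(365, 303, 6), (336, 501, -781), (311, 314, -783), (286, 126, -782), (262, -62, -775), (237, -249, -779), (212, -437, -782), (188, -623, -777)]
400 [(240, 690, -778), (216, 508, -783), (191, 324, -786), (167, 138, -780), (157, -52, -679), (118, -232, -786), (94, -417, -784), (70, -602, -784)]
```

>>> drive_tool(
  steps=[
    [[0,-2.5,2.2,4.4,0,0,1],[0,-5,4.4,8.8,0,0,1],[0,-7.5,6.6,13.2,0,0,0.8],[0,-10,8.8,17.6,0,0,0.6],[0,-12.5,11,22,0,0,0.4],[0,-15,13.2,26.4,0,0,0.4],[0,-17.5,15.4,30.8,0,0,0.4],[0,-20,17.6,35.2,0,0,0.4],[0,-22.5,19.8,39.6,0,0,0.4],[0,-25,22,44,0,0,0.4]],
  ],
)

```text
clock: 0.98
ee_pos: [323.4, 351.3, 231.0]
orientation: [0.614, 0.35, 0.614, -0.35]
contact_force: [0.8, 0.3, 0.5]
opening: 34.4
```

```bash
cat > go.py <<'E'
from h import *
from plant import observe
import sys
def go(x,y,z,phi,base=True):
    s=observe();R0=Rq(s["orientation"]);w=b2w(x,y)
    print(s["ee_pos"].round(1),"base",w2b(s["ee_pos"]).round(1),s["contact_force"].round(2),round(s["opening"],1),s["clock"],rel(s["ee_pos"],R0,[*w,z],tool(phi+TH-np.pi/2)))
if __name__=="__main__":go(*map(float,sys.argv[1:5]))
E
python3 go.py 84 71 200 .7
```

```text
[323.4 351.3 231. ] base [-283.5  607. ] [0.84 0.28 0.52] 34.4 0.9833 ([3.11, -4.47, 64.83], [88.3, 0.0, 0.0])
```

>>> drive_tool(
  steps=[
    [[0,-0.2,3.3,4.4,0,0,0.4],[0,-0.4,6.6,8.8,0,0,0.4],[0,-0.7,9.9,13.2,0,0,0.4],[0,-0.9,13.2,17.6,0,0,0.4],[0,-1.1,16.5,22,0,0,0.4],[0,-1.3,19.8,26.4,0,0,0.4],[0,-1.6,23.1,30.8,0,0,0.4],[0,-1.8,26.4,35.2,0,0,0.4],[0,-2,29.7,39.6,0,0,0.4],[0,-2.2,33,44,0,0,0.4]],
  ],
)

```text
clock: 1.82
ee_pos: [473.9, 56.8, 231.2]
orientation: [0.439, 0.555, 0.439, -0.555]
contact_force: [0.1, 0.9, -0.1]
opening: 34.2
```

```bash
python3 go.py 80 60 180 .7
```

```text
[473.9  56.8 231.2] base [-94.9 335.3] [ 0.1   0.92 -0.07] 34.2 1.8167 ([5.12, 20.11, 25.68], [44.2, -0.0, 0.0])
```

>>> drive_tool(
  steps=[
    [[0,2.2,2.9,5,0,0,0.4],[0,4.5,5.7,10,0,0,0.4],[0.5,6.7,8.6,15,0,0,0.4],[1,8.9,11.4,20,0,0,0.4],[1.5,11.2,14.3,25,0,0,0.4],[2,13.4,17.1,30,0,0,0.4],[2.5,15.6,20,35,0,0,0.4],[3,17.9,22.8,40,0,0,0.4],[3.5,20.1,25.7,44.2,0,0,0.4],[3.5,20.1,25.7,44.2,0,0,0.4]],
  ],
)

```text
clock: 2.65
ee_pos: [612.2, -243.2, 194.0]
orientation: [-0.197, -0.679, -0.196, 0.68]
contact_force: [0.4, 1.5, -0.5]
opening: 34.3
```

```bash
python3 - <<'E'
from go import *
from plant import camera
go(84,71,60,.7)
for n in("wrist","top"):
    c=camera(n);np.savez(n+"1.npz",**c);cv2.imwrite(f"pics/{n}1.png",c["img"])
print(observe()["joint_positions"].round(2))
E
```

```text
[ 612.2 -243.2  194. ] base [82.3 56.5] [ 0.42  1.52 -0.53] 34.3 2.65 ([13.4, -1.02, -1.08], [-0.1, 0.1, -0.1])
[-0.41  0.25  1.69  0.    1.21  0.59]
```

View pics/wrist1.png

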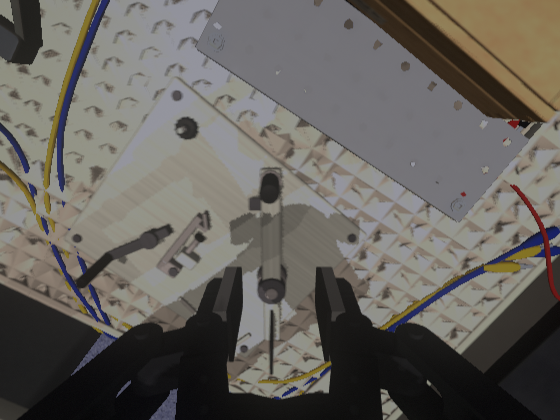

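View pics/top1.png

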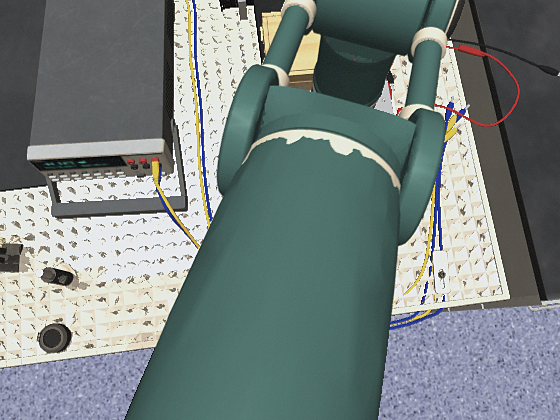

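```bash
python3 - <<'E'
import cv2
i=cv2.imread("pics/wrist1.png")[65:365,60:370]
cv2.imwrite("pics/w1z.png",cv2.resize(i,None,fx=2,fy=2,interpolation=cv2.INTER_CUBIC))
E
```

```text
(no output)
```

View pics/w1z.png

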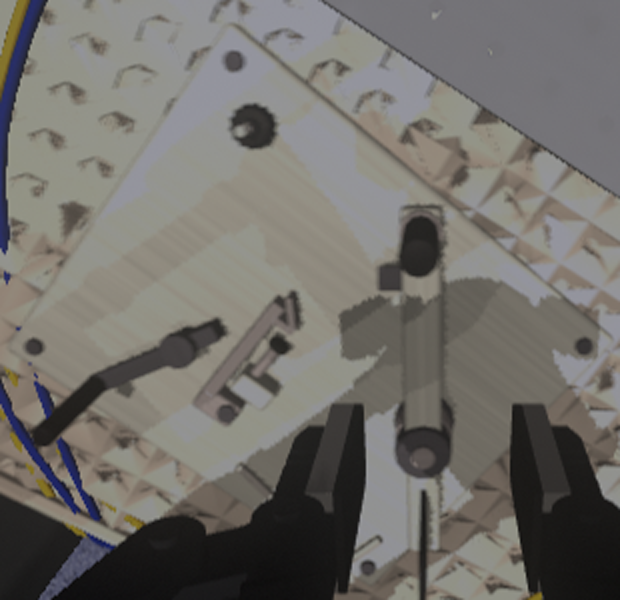

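```bash
python3 - <<'E'
from h import *
c=np.load("top0.npz");w=np.load("wrist1.npz")
z=lambda u,v:[230+(u+.5)/3.8-.5,145+(v+.5)/3.8-.5]
zw=lambda u,v:[60+(u+.5)/2-.5,65+(v+.5)/2-.5]
T=[z(88,117),z(543,117),z(83,496),z(560,496)];Wp=[zw(233,61),zw(583,346),zw(34,347),zw(368,567)]
def pts(o,th,a):
    B=np.array([[98-a,192-a],[98-a,-48+a],[-108+a,192-a],[-108+a,-48+a]])
    cc,s=np.cos(th),np.sin(th);return np.c_[B@np.array([[cc,s],[-s,cc]])+o,np.full(4,10.)]
for cam,P in((c,T),(w,Wp)):
    f=lambda p:(proj(cam,pts(p[:2],p[2],12))-P).ravel()
    r=least_squares(f,[523,-288,-.134]);print(r.x.round(3),f(r.x).round(1))
zk=zw(421,228);print("knob top px",zk)
def tb(r,q):
    cc,s=np.cos(r[2]),np.sin(r[2]);d=q[:2]-r[:2];return np.array([cc*d[0]+s*d[1],-s*d[0]+cc*d[1]]).round(1)
for n,q,h in(("knobtop",zw(421,253),86),("knobbase",zw(420,222),42),("axis",zw(423,458),55),("pegtop",zw(42,439),80),("pinblock outer corner",zw(379,278),30),("catch tip",zw(293,295),25)):
    g=ray(w,q,h);print(n,g.round(1),tb(r.x,g))
E
```

```text
[ 5.24547e+02 -2.88650e+02 -1.30000e-01] [-0.1 -0.9  0.1 -0.9  0.1  0.9 -0.1  0.8]
[ 5.25455e+02 -2.89098e+02 -1.29000e-01] [ 0.5 -0.3  0.3 -0.7 -0.1  0.7 -0.9  0.4]
knob top px [270.25, 178.75]
knobtop [ 621.4 -230.1   86. ] [87.6 70.9]
knobbase [ 622.3 -227.9   42. ] [88.2 73.2]
axis [ 529.7 -287.4   55. ] [4.  2.3]
pegtop [ 465.  -138.2   80. ] [-79.4 141.9]
pinblock outer corner [ 587.  -226.9   30. ] [53.1 69.5]
catch tip [ 556.2 -197.    25. ] [18.7 95.2]
```

```bash
sed -i 's/^O=.*/O=np.array([525.2,-288.9]);TH=-.1295/' h.py; python3 go.py 85 71 52 .7
```

```text
[ 610.7 -238.6  194.8] base [78.3 61. ] [-0.4   0.35 -0.  ] 34.0 2.75 ([14.28, -0.31, -1.17], [-0.1, 0.1, 0.1])
```

>>> drive_tool(
  steps=[
    [[1,-0.2,-0.6,0,0,0,0.4],[2.5,-0.3,-1.2,0,0,0,0.4],[4,-0.3,-1.2,0,0,0,0.4],[6,-0.3,-1.2,0,0,0,0.4],[7,-0.3,-1.2,0,0,0,0.4],[8,-0.3,-1.2,0,0,0,0.4],[8.5,-0.3,-1.2,0,0,0,0.4],[8.5,-0.3,-1.2,0,0,0,0.4],[8.5,-0.3,-1.2,0,0,0,0.4],[8.5,-0.3,-1.2,0,0,0,0.4]],
  ],
)

```text
clock: 3.58
ee_pos: [620.4, -228.7, 112.4]
orientation: [0.199, 0.679, 0.199, -0.678]
contact_force: [-0.3, 0.4, 0.4]
opening: 34.0
```

```bash
python3 - <<'E'
from go import *
from plant import camera
go(85,71,52,.7)
for n in("wrist","side"):
    c=camera(n);np.savez(n+"2.npz",**c);cv2.imwrite(f"pics/{n}2.png",c["img"])
E
```

```text
[ 620.4 -228.7  112.4] base [86.7 72. ] [-0.28  0.42  0.35] 34.0 3.5833 ([6.04, -0.04, 0.2], [0.0, -0.1, -0.1])
```

View pics/wrist2.png

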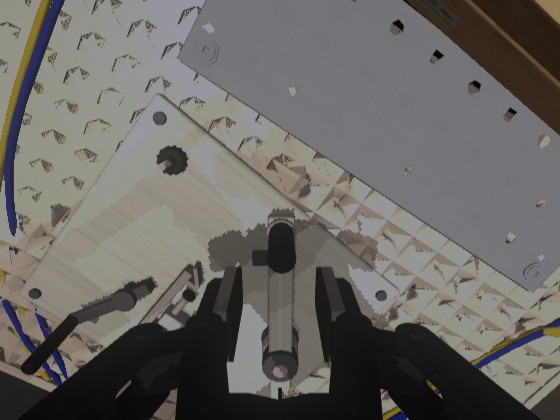

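View pics/side2.png

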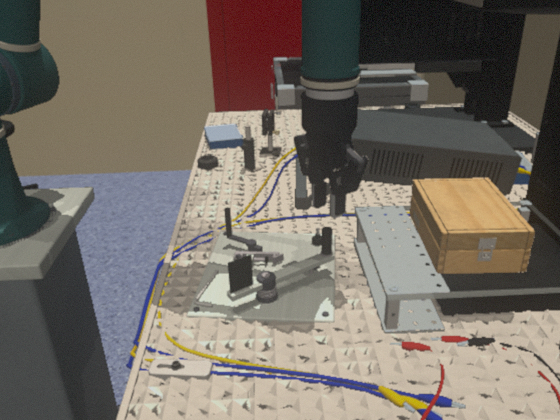

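```bash
python3 - <<'E'
from go import *
w=np.load("wrist2.npz")
s=observe();p=s["ee_pos"];print(p)
g=ray(w,(281,258),86);print(g,w2b(g)); print(Rq(s["orientation"]).inv().apply(g-p))
print(proj(w,[[p[0],p[1],86],[p[0],p[1],112],[p[0],p[1],68]]))
E
```

```text
[ 620.49662811 -228.90110258  112.59629695]
[ 620.95766705 -229.99667325   86.        ] [87.34917038 70.77609155]
[26.59809893  1.12258     0.23830944]
[[278.84299909 257.66155813]
 [278.94258129 282.18258722]
 [278.78812834 244.15023784]]
```

>>> drive_tool(
  steps=[
    [[1,0.1,0,0,0,0,0.4],[2.2,0.1,0,0,0,0,0.4],[3.4,0.1,0,0,0,0,0.4],[4.6,0.1,0,0,0,0,0.4],[5.4,0.1,0,0,0,0,0.4],[6,0.1,0,0,0,0,0.4],[6,0.1,0,0,0,0,0.35],[6,0.1,0,0,0,0,0.28],[6,0.1,0,0,0,0,0.28],[6,0.1,0,0,0,0,0.28]],
  ],
)

```text
clock: 4.52
ee_pos: [620.9, -229.6, 52.2]
orientation: [0.199, 0.679, 0.199, -0.678]
contact_force: [0.6, 0.9, -0.3]
opening: 23.8
```

```bash
python3 - <<'E'
from go import *
from plant import camera
go(85,71,52,.7)
for n in("wrist",):
    c=camera(n);np.savez(n+"3.npz",**c);cv2.imwrite(f"pics/{n}3.png",c["img"])
go(85,71,52,.7)
E
```

```text
[ 620.9 -229.6   52.2] base [87.3 71.2] [ 0.65  0.89 -0.26] 23.8 4.5167 ([0.02, -0.13, 0.18], [-0.0, -0.1, -0.1])
[ 620.9 -229.6   52.3] base [87.2 71.2] [-0.39  0.71 -0.23] 24.4 4.5667 ([0.02, -0.13, 0.18], [-0.0, -0.1, -0.1])
```

View pics/wrist3.png

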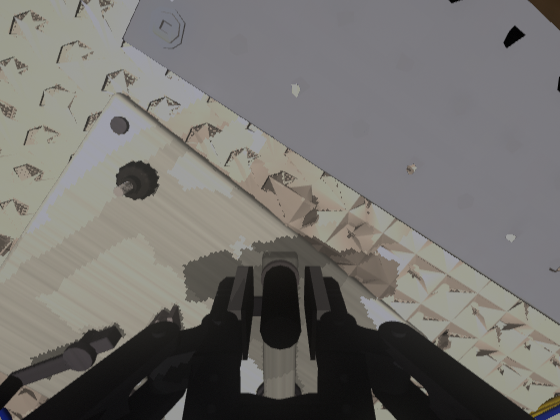

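>>> drive_tool(
  steps=[
    [[0,-0.35,0.01,-1.8,0,0,0.28],[0,-0.7,0.02,-3.7,0,0,0.28],[0,-1.05,0.05,-5.5,0,0,0.28],[0,-1.4,0.09,-7.3,0,0,0.28],[0,-1.75,0.14,-9.2,0,0,0.28],[0,-2.1,0.2,-11,0,0,0.28],[0,-2.44,0.27,-12.8,0,0,0.28],[0,-2.78,0.36,-14.7,0,0,0.28],[0,-3.12,0.45,-16.5,0,0,0.28],[0,-3.46,0.56,-18.3,0,0,0.28]],
  ],
)

```text
clock: 5.4
ee_pos: [598.2, -204.2, 52.4]
orientation: [0.306, 0.639, 0.304, -0.637]
contact_force: [2.1, -2.8, -2.7]
opening: 23.7
```

```bash
cat > st.py <<'E'
from go import *
from plant import camera
import sys
s=observe();p=s["ee_pos"];b=w2b(p)-[2,0];R=Rq(s["orientation"])
y=R.apply([0,1,0]);print("t",round(s["clock"],2),"ee",p.round(1),"b",b.round(1),"r",np.hypot(*b).round(1),"phi",np.arctan2(b[1],b[0]).round(3),"yawphi",round(np.arctan2(y[1],y[0])-TH+np.pi/2,3),"F tool",R.inv().apply(s["contact_force"]).round(2),"open",round(s["opening"],1))
if len(sys.argv)>1:
    k=sys.argv[1]
    for n in sys.argv[2:]:
        c=camera(n);np.savez(n+k+".npz",**c);cv2.imwrite(f"pics/{n}{k}.png",c["img"])
E
python3 st.py 4 wrist
```

```text
t 5.4 ee [ 598.2 -204.2   52.4] b [59.4 93.4] r 110.7 phi 1.004 yawphi 1.021 F tool [2.73 3.35 0.84] open 23.7
```

View pics/wrist4.png

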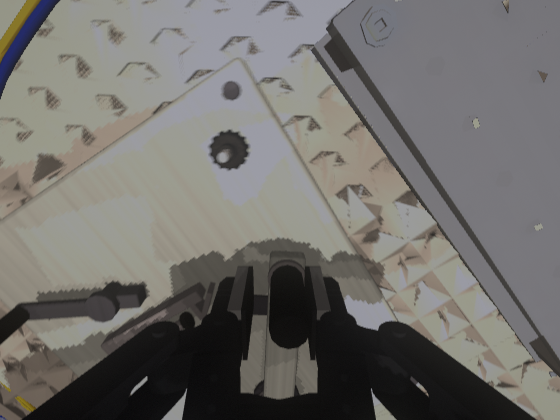

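>>> drive_tool(
  steps=[
    [[0,-0.28,0.0,-1.4,0,0,0.28],[0,-0.55,0.01,-2.9,0,0,0.28],[0,-0.82,0.03,-4.3,0,0,0.28],[0,-1.1,0.05,-5.7,0,0,0.28],[0,-1.37,0.09,-7.1,0,0,0.28],[0,-1.64,0.12,-8.6,0,0,0.28],[0,-1.91,0.17,-10,0,0,0.28],[0,-2.18,0.22,-11.5,0,0,0.28],[0,-2.45,0.28,-12.9,0,0,0.28],[0,-2.72,0.34,-14.3,0,0,0.28]],
  ],
)

```text
clock: 6.28
ee_pos: [574.0, -188.7, 51.9]
orientation: [0.382, 0.595, 0.382, -0.595]
contact_force: [3.0, -1.4, 3.1]
opening: 23.9
```

```bash
python3 st.py 5 wrist side
```

```text
t 6.28 ee [ 574.  -188.7   51.9] b [ 33.5 105.7] r 110.9 phi 1.264 yawphi 1.271 F tool [-3.08  3.35  0.03] open 23.9
```

View pics/wrist5.png

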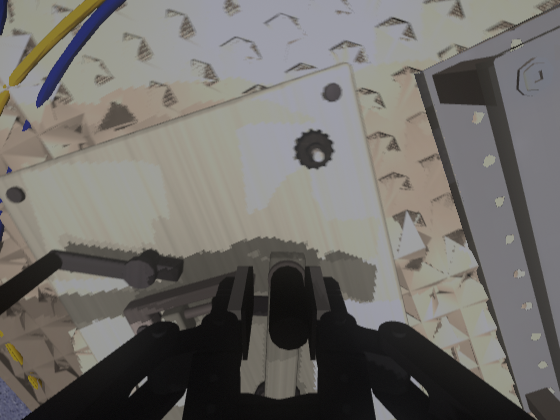

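View pics/side5.png

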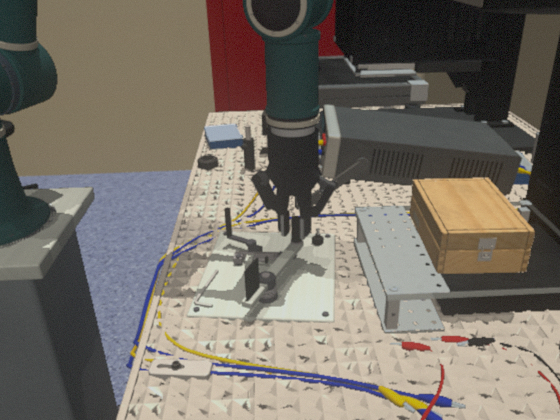

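>>> drive_tool(
  steps=[
    [[0,-0.25,0,-1.3,0,0,0.28],[0,-0.5,0.01,-2.6,0,0,0.28],[0,-0.75,0.02,-3.9,0,0,0.28],[0,-1,0.05,-5.2,0,0,0.28],[0,-1.23,0.07,-6.5,0,0,0.28],[0,-1.47,0.1,-7.8,0,0,0.28],[0,-1.72,0.14,-9,0,0,0.28],[0,-1.97,0.18,-10.3,0,0,0.28],[0,-1.97,0.18,-10.3,0,0,0.28],[0,-1.97,0.18,-10.3,0,0,0.28]],
  ],
)

```text
clock: 7.22
ee_pos: [554.9, -181.9, 51.4]
orientation: [0.434, 0.559, 0.434, -0.558]
contact_force: [4.9, 0.7, 3.4]
opening: 23.8
```

```bash
python3 st.py 6 wrist; python3 st.py
```

```text
t 7.22 ee [ 554.9 -181.9   51.4] b [ 13.6 109.9] r 110.7 phi 1.448 yawphi 1.45 F tool [-3.37  4.55 -1.88] open 23.8
t 7.27 ee [ 554.9 -181.9   51.3] b [ 13.6 109.9] r 110.8 phi 1.448 yawphi 1.45 F tool [-3.62  4.51 -2.35] open 24.0
```

View pics/wrist6.png

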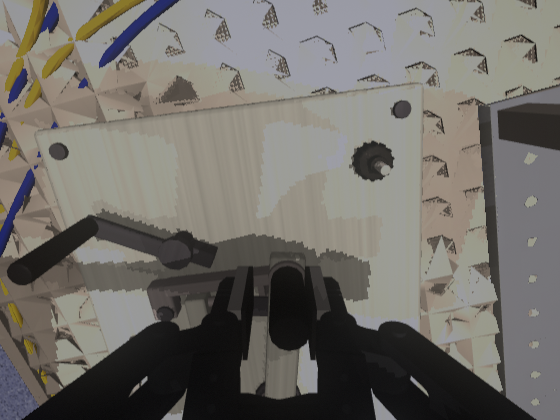

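>>> drive_tool(
  steps=[
    [[0,-0.05,0,-0.3,0,0,0.28],[0,-0.1,0,-0.6,0,0,0.28],[0,-0.15,0,-0.9,0,0,0.28],[0,-0.2,0,-1.1,0,0,0.28],[0,-0.25,0,-1.4,0,0,0.28],[0,-0.3,0,-1.6,0,0,0.28],[0,-0.3,0,-1.6,0,0,0.28],[0,-0.3,0,-1.6,0,0,0.28],[0,-0.3,0,-1.6,0,0,0.28],[0,-0.3,0,-1.6,0,0,0.28]],
  ],
)

```text
clock: 8.1
ee_pos: [552.9, -181.5, 51.4]
orientation: [0.442, 0.553, 0.441, -0.552]
contact_force: [7.2, 0.4, 0.9]
opening: 23.8
```

```bash
python3 st.py
```

```text
t 8.1 ee [ 552.9 -181.5   51.4] b [ 11.6 110. ] r 110.6 phi 1.466 yawphi 1.477 F tool [-0.84  6.95 -2.01] open 23.8
```

>>> drive_tool(
  steps=[
    [[0,-0.02,0,-0.2,0,0,0.28],[0,-0.05,0,-0.3,0,0,0.28],[0,-0.07,0,-0.4,0,0,0.28],[0,-0.1,0,-0.5,0,0,0.28],[0,-0.12,0,-0.6,0,0,0.28],[0,-0.12,0,-0.6,0,0,0.28],[0,-0.12,0,-0.6,0,0,0.28],[0,-0.12,0,-0.6,0,0,0.28],[0,-0.12,0,-0.6,0,0,0.28],[0,-0.12,0,-0.6,0,0,0.28]],
  ],
)

```text
clock: 8.93
ee_pos: [551.4, -181.1, 51.4]
orientation: [0.445, 0.551, 0.444, -0.55]
contact_force: [7.0, 0.8, 2.0]
opening: 23.9
```

```bash
python3 st.py 7 wrist; python3 st.py 7 side
python3 - <<'E'
import cv2
i=cv2.imread("pics/side7.png")[190:330,180:350]
cv2.imwrite("pics/s7z.png",cv2.resize(i,None,fx=4,fy=4,interpolation=cv2.INTER_CUBIC))
E
```

```text
t 8.93 ee [ 551.4 -181.1   51.4] b [ 10.  110.2] r 110.7 phi 1.48 yawphi 1.488 F tool [-2.04  6.69 -2.22] open 23.9
t 8.98 ee [ 551.4 -181.1   51.4] b [ 10.1 110.2] r 110.7 phi 1.48 yawphi 1.488 F tool [-1.64  7.03 -0.58] open 24.1
```

View pics/s7z.png

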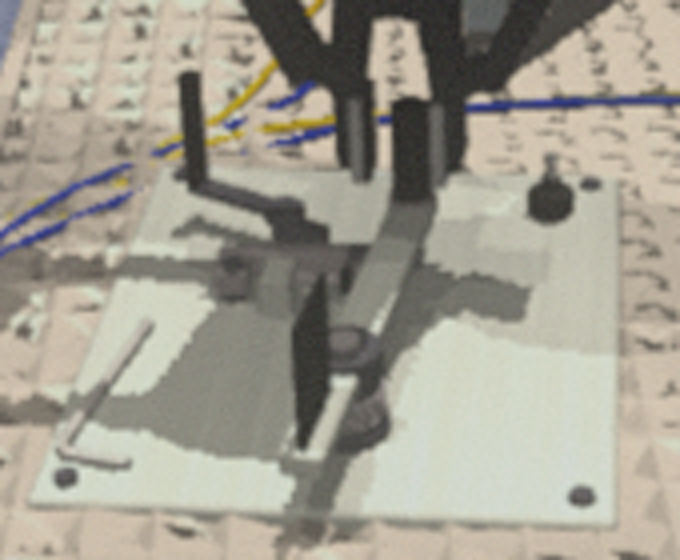

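>>> drive_tool(
  steps=[
    [[0,-0.03,0,-0.2,0,0,0.28],[0,-0.06,0,-0.3,0,0,0.28],[0,-0.09,0,-0.5,0,0,0.28],[0,-0.12,0,-0.6,0,0,0.28],[0,-0.15,0,-0.8,0,0,0.28],[0,-0.15,0,-0.8,0,0,0.28],[0,-0.15,0,-0.8,0,0,0.28],[0,-0.15,0,-0.8,0,0,0.28],[0,-0.15,0,-0.8,0,0,0.28],[0,-0.15,0,-0.8,0,0,0.28]],
  ],
)

```text
clock: 9.87
ee_pos: [549.7, -180.7, 51.4]
orientation: [0.448, 0.547, 0.448, -0.547]
contact_force: [5.1, 0.3, 3.8]
opening: 24.1
```

```bash
python3 st.py
```

```text
t 9.87 ee [ 549.7 -180.7   51.4] b [  8.3 110.4] r 110.8 phi 1.496 yawphi 1.502 F tool [-3.78  4.95 -1.32] open 24.1
```

>>> drive_tool(
  steps=[
    [[0,-0.03,0,-0.2,0,0,0.28],[0,-0.06,0,-0.3,0,0,0.28],[0,-0.09,0,-0.5,0,0,0.28],[0,-0.12,0,-0.6,0,0,0.28],[0,-0.15,0,-0.8,0,0,0.28],[0,-0.15,0,-0.8,0,0,0.28],[0,-0.15,0,-0.8,0,0,0.28],[0,-0.15,0,-0.8,0,0,0.28],[0,-0.15,0,-0.8,0,0,0.28],[0,-0.15,0,-0.8,0,0,0.28]],
  ],
)

```text
clock: 10.7
ee_pos: [548.1, -180.4, 51.4]
orientation: [0.452, 0.544, 0.452, -0.544]
contact_force: [5.4, 0.6, 2.6]
opening: 23.8
```

```bash
python3 st.py 8 side; python3 st.py
```

```text
t 10.7 ee [ 548.1 -180.4   51.4] b [  6.7 110.6] r 110.8 phi 1.511 yawphi 1.516 F tool [-2.59  5.19 -1.63] open 23.8
t 10.75 ee [ 548.1 -180.4   51.4] b [  6.7 110.5] r 110.7 phi 1.51 yawphi 1.516 F tool [-2.83  5.72 -1.68] open 23.9
```

>>> drive_tool(
  steps=[
    [[0,-0.02,0,-0.1,0,0,0.28],[0,-0.04,0,-0.2,0,0,0.28],[0,-0.06,0,-0.3,0,0,0.28],[0,-0.08,0,-0.4,0,0,0.28],[0,-0.1,0,-0.5,0,0,0.28],[0,-0.1,0,-0.5,0,0,0.28],[0,-0.1,0,-0.5,0,0,0.28],[0,-0.1,0,-0.5,0,0,0.28],[0,-0.1,0,-0.5,0,0,0.28],[0,-0.1,0,-0.5,0,0,0.28]],
  ],
)

```text
clock: 11.58
ee_pos: [547.1, -180.2, 51.4]
orientation: [0.454, 0.542, 0.454, -0.542]
contact_force: [5.3, -0.0, 3.0]
opening: 23.7
```

```bash
python3 st.py
```

```text
t 11.58 ee [ 547.1 -180.2   51.4] b [  5.7 110.6] r 110.7 phi 1.519 yawphi 1.525 F tool [-3.04  5.23 -0.9 ] open 23.7
```

>>> drive_tool(
  steps=[
    [[0,-0.02,0,-0.1,0,0,0.28],[0,-0.04,0,-0.2,0,0,0.28],[0,-0.06,0,-0.3,0,0,0.28],[0,-0.08,0,-0.4,0,0,0.28],[0,-0.1,0,-0.5,0,0,0.28],[0,-0.1,0,-0.5,0,0,0.28],[0,-0.1,0,-0.5,0,0,0.28],[0,-0.1,0,-0.5,0,0,0.28],[0,-0.1,0,-0.5,0,0,0.28],[0,-0.1,0,-0.5,0,0,0.28]],
  ],
)

```text
clock: 12.42
ee_pos: [546.1, -180.0, 51.4]
orientation: [0.457, 0.54, 0.456, -0.54]
contact_force: [4.8, 0.8, 3.2]
opening: 23.9
```

```bash
python3 st.py
```

```text
t 12.42 ee [ 546.1 -180.    51.4] b [  4.7 110.7] r 110.8 phi 1.529 yawphi 1.533 F tool [-3.16  4.62 -1.56] open 23.9
```

>>> drive_tool(
  steps=[
    [[0,-0.02,0,-0.1,0,0,0.28],[0,-0.04,0,-0.2,0,0,0.28],[0,-0.06,0,-0.3,0,0,0.28],[0,-0.08,0,-0.4,0,0,0.28],[0,-0.1,0,-0.5,0,0,0.28],[0,-0.1,0,-0.5,0,0,0.28],[0,-0.1,0,-0.5,0,0,0.28],[0,-0.1,0,-0.5,0,0,0.28],[0,-0.1,0,-0.5,0,0,0.28],[0,-0.1,0,-0.5,0,0,0.28]],
  ],
)

```text
clock: 13.25
ee_pos: [545.1, -179.9, 51.3]
orientation: [0.459, 0.538, 0.459, -0.538]
contact_force: [6.4, 0.8, 2.3]
opening: 24.0
```

```bash
python3 st.py 9 side wrist; python3 st.py
python3 - <<'E'
import cv2
i=cv2.imread("pics/side9.png")[230:300,220:320]
cv2.imwrite("pics/s9z.png",cv2.resize(i,None,fx=7,fy=7,interpolation=cv2.INTER_CUBIC))
E
```

```text
t 13.25 ee [ 545.1 -179.9   51.3] b [  3.7 110.7] r 110.8 phi 1.538 yawphi 1.542 F tool [-2.31  6.22 -1.84] open 24.0
t 13.35 ee [ 545.1 -179.9   51.4] b [  3.7 110.7] r 110.8 phi 1.537 yawphi 1.542 F tool [-3.47  5.86 -1.38] open 23.5
```

View pics/s9z.png

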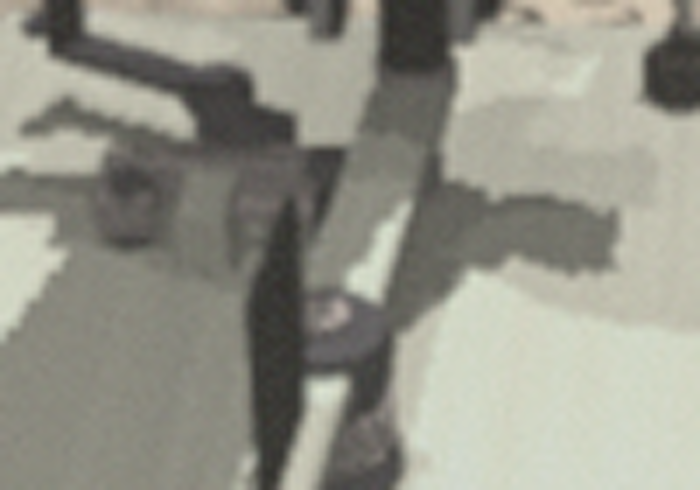

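View pics/wrist9.png

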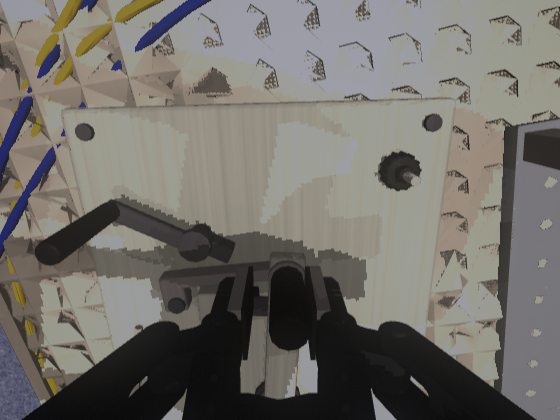

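>>> drive_tool(
  steps=[
    [[0,-0.02,0,-0.1,0,0,0.28],[0,-0.04,0,-0.2,0,0,0.28],[0,-0.06,0,-0.3,0,0,0.28],[0,-0.08,0,-0.4,0,0,0.28],[0,-0.1,0,-0.5,0,0,0.28],[0,-0.1,0,-0.5,0,0,0.28],[0,-0.1,0,-0.5,0,0,0.28],[0,-0.1,0,-0.5,0,0,0.28],[0,-0.1,0,-0.5,0,0,0.28],[0,-0.1,0,-0.5,0,0,0.28]],
  ],
)

```text
clock: 14.18
ee_pos: [544.1, -179.7, 51.3]
orientation: [0.461, 0.536, 0.461, -0.536]
contact_force: [5.8, 1.1, 3.1]
opening: 23.6
```

```bash
python3 st.py
```

```text
t 14.18 ee [ 544.1 -179.7   51.3] b [  2.6 110.7] r 110.8 phi 1.547 yawphi 1.551 F tool [-3.12  5.56 -2.  ] open 23.6
```

>>> drive_tool(
  steps=[
    [[0,-0.02,0,-0.1,0,0,0.28],[0,-0.04,0,-0.2,0,0,0.28],[0,-0.06,0,-0.3,0,0,0.28],[0,-0.08,0,-0.4,0,0,0.28],[0,-0.1,0,-0.5,0,0,0.28],[0,-0.12,0,-0.6,0,0,0.28],[0,-0.12,0,-0.6,0,0,0.28],[0,-0.12,0,-0.6,0,0,0.28],[0,-0.12,0,-0.6,0,0,0.28],[0,-0.12,0,-0.6,0,0,0.28]],
  ],
)

```text
clock: 15.02
ee_pos: [542.7, -179.5, 51.3]
orientation: [0.464, 0.534, 0.464, -0.534]
contact_force: [4.9, 0.9, 2.5]
opening: 24.0
```

```bash
python3 st.py
```

```text
t 15.02 ee [ 542.7 -179.5   51.3] b [  1.2 110.7] r 110.7 phi 1.56 yawphi 1.56 F tool [-2.54  4.7  -1.56] open 24.0
```

>>> drive_tool(
  steps=[
    [[0,-0.02,0,-0.1,0,0,0.28],[0,-0.04,0,-0.2,0,0,0.28],[0,-0.06,0,-0.3,0,0,0.28],[0,-0.08,0,-0.4,0,0,0.28],[0,-0.1,0,-0.5,0,0,0.28],[0,-0.12,0,-0.6,0,0,0.28],[0,-0.12,0,-0.6,0,0,0.28],[0,-0.12,0,-0.6,0,0,0.28],[0,-0.12,0,-0.6,0,0,0.28],[0,-0.12,0,-0.6,0,0,0.28]],
  ],
)

```text
clock: 15.85
ee_pos: [541.3, -179.4, 51.1]
orientation: [-0.466, -0.531, -0.467, 0.531]
contact_force: [3.8, 1.4, 1.8]
opening: 24.2
```

```bash
python3 st.py a wrist; python3 st.py
```

```text
t 15.85 ee [ 541.3 -179.4   51.1] b [-1.000e-01  1.107e+02] r 110.7 phi 1.572 yawphi 1.571 F tool [-1.83  3.6  -1.89] open 24.2
t 15.9 ee [ 541.4 -179.4   51.2] b [-1.000e-01  1.107e+02] r 110.7 phi 1.572 yawphi 1.571 F tool [-3.39  4.02 -0.55] open 23.9
```

```bash
python3 - <<'E'
import cv2,numpy as np
i=cv2.imread("pics/wrista.png")[240:400,140:360]
i=np.clip(i.astype(float)*1.8,0,255).astype('uint8')
cv2.imwrite("pics/waz.png",cv2.resize(i,None,fx=3.6,fy=3.6,interpolation=cv2.INTER_CUBIC))
E
```

```text
(no output)
```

View pics/waz.png

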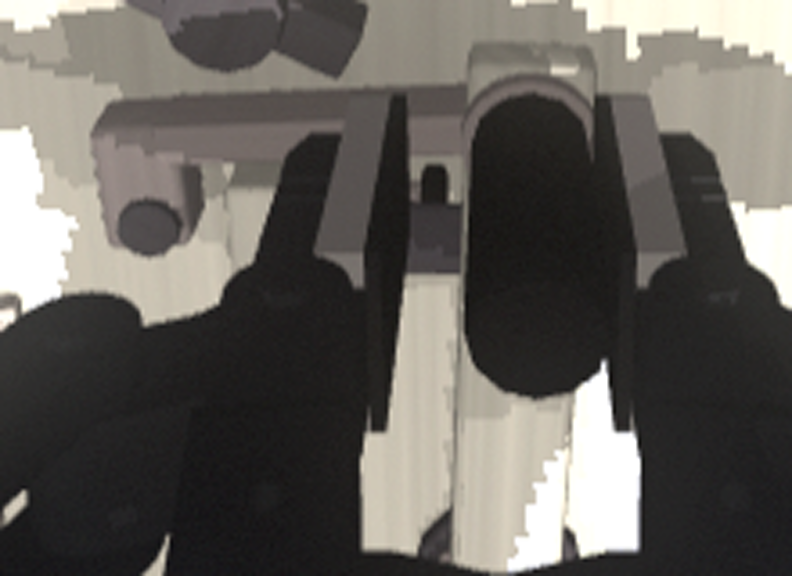

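```bash
python3 - <<'E'
from h import *
w=np.load("wrista.npz");K=w["camera_matrix"];E=w["extrinsics"];zm=w["z_map"]
def pt(u,v):
    p=np.linalg.inv(K)@[u,v,1]*zm[v,u];g=E[:3,:3].T@(p-E[:3,3]);return np.r_[w2b(g),g[2]].round(1)
f=lambda U,V:(round(140+U/3.6),round(240+V/3.6))
for n,U,V in[("buf",434,175),("buf",434,185),("buf",443,180),("clampL",420,235),("clamp mid",440,240),("clampR",455,250),("pawl",440,125),("pawlL",200,130),("bar",530,70),("bar low",500,470),("bar lowL",463,470),("barlowR",566,430),("barbedge",455,350),("pivot",150,225)]:
    u,v=f(U,V);print(n,u,v,pt(u,v))
for U,V,z in[(463,100,42),(595,100,42),(453,500,42),(572,440,42),(535,330,86),(560,390,86),(447,183,22),(410,235,30),(463,235,30)]:
    u,v=140+U/3.6,240+V/3.6;g=ray(w,(u,v),z);print(U,V,z,w2b(g).round(1))
# gap check
E
```

```text
buf 261 289 [-8.2 89.4 21.7]
buf 261 291 [-8.2 88.8 23. ]
buf 263 290 [-7.1 88.7 21.6]
clampL 257 305 [-10.   85.4  31.7]
clamp mid 262 307 [-7.3 84.2 31.7]
clampR 266 309 [-5.1 83.1 31.9]
pawl 262 275 [ -7.3 100.4  25.3]
pawlL 196 276 [-43.9  99.4  24.6]
bar 287 259 [  5.9 118.7  42.5]
bar low 279 371 [ 2.  49.6 41.5]
bar lowL 269 371 [-3.5 49.5 41.5]
barlowR 297 359 [11.9 57.6 41.3]
barbedge 266 337 [-6.3 46.   8.7]
pivot 182 302 [-52.2  84.5  27.4]
463 100 42 [ -3.1 113.6]
595 100 42 [ 15.  113.6]
453 500 42 [-5.3 44.5]
572 440 42 [12.9 56. ]
535 330 86 [  5.6 110.1]
560 390 86 [  8.3 102.5]
447 183 22 [-6.4 88.4]
410 235 30 [-11.8  84.1]
463 235 30 [-3.7 84.1]
```

>>> drive_tool(
  steps=[
    [[0,-0.02,0,-0.1,0,0,0.28],[0,-0.04,0,-0.2,0,0,0.28],[0,-0.06,0,-0.3,0,0,0.28],[0,-0.08,0,-0.4,0,0,0.28],[0,-0.1,0,-0.5,0,0,0.28],[0,-0.1,0,-0.5,0,0,0.28],[0,-0.1,0,-0.5,0,0,0.28],[0,-0.1,0,-0.5,0,0,0.28],[0,-0.1,0,-0.5,0,0,0.28],[0,-0.1,0,-0.5,0,0,0.28]],
  ],
)

```text
clock: 16.73
ee_pos: [540.5, -179.3, 51.2]
orientation: [-0.469, -0.529, -0.469, 0.529]
contact_force: [4.9, 0.6, 0.6]
opening: 24.1
```

```bash
python3 st.py; python3 st.py
```

```text
t 16.73 ee [ 540.5 -179.3   51.2] b [ -1.  110.6] r 110.6 phi 1.58 yawphi 1.58 F tool [-0.61  4.8  -1.18] open 24.1
t 16.73 ee [ 540.5 -179.3   51.2] b [ -1.  110.6] r 110.6 phi 1.58 yawphi 1.58 F tool [-0.61  4.8  -1.18] open 24.1
```

>>> drive_tool(
  steps=[
    [[0,-0.02,0,-0.1,0,0,0.28],[0,-0.04,0,-0.2,0,0,0.28],[0,-0.06,0,-0.3,0,0,0.28],[0,-0.08,0,-0.4,0,0,0.28],[0,-0.1,0,-0.5,0,0,0.28],[0,-0.1,0,-0.5,0,0,0.28],[0,-0.1,0,-0.5,0,0,0.28],[0,-0.1,0,-0.5,0,0,0.28],[0,-0.1,0,-0.5,0,0,0.28],[0,-0.1,0,-0.5,0,0,0.28]],
  ],
)

```text
clock: 17.57
ee_pos: [539.5, -179.2, 51.2]
orientation: [-0.471, -0.527, -0.471, 0.527]
contact_force: [5.3, 1.4, -1.2]
opening: 24.1
```

```bash
python3 st.py b wrist; python3 st.py
```

```text
t 17.57 ee [ 539.5 -179.2   51.2] b [ -2.  110.7] r 110.7 phi 1.589 yawphi 1.588 F tool [ 1.18  5.1  -1.97] open 24.1
t 17.62 ee [ 539.5 -179.2   51.2] b [ -2.  110.6] r 110.7 phi 1.589 yawphi 1.588 F tool [ 0.85  5.26 -1.3 ] open 24.1
```

>>> drive_tool(
  steps=[
    [[0,-0.02,0,-0.1,0,0,0.28],[0,-0.04,0,-0.2,0,0,0.28],[0,-0.06,0,-0.3,0,0,0.28],[0,-0.08,0,-0.4,0,0,0.28],[0,-0.1,0,-0.5,0,0,0.28],[0,-0.1,0,-0.5,0,0,0.28],[0,-0.1,0,-0.5,0,0,0.28],[0,-0.1,0,-0.5,0,0,0.28],[0,-0.1,0,-0.5,0,0,0.28],[0,-0.1,0,-0.5,0,0,0.28]],
  ],
)

```text
clock: 18.45
ee_pos: [538.5, -179.1, 51.2]
orientation: [-0.474, -0.525, -0.474, 0.525]
contact_force: [5.5, 0.9, -2.5]
opening: 23.8
```

```bash
python3 st.py
```

```text
t 18.45 ee [ 538.5 -179.1   51.2] b [ -3.  110.6] r 110.6 phi 1.598 yawphi 1.597 F tool [ 2.51  5.37 -1.51] open 23.8
```

>>> drive_tool(
  steps=[
    [[0,-0.02,0,-0.1,0,0,0.28],[0,-0.04,0,-0.2,0,0,0.28],[0,-0.06,0,-0.3,0,0,0.28],[0,-0.08,0,-0.4,0,0,0.28],[0,-0.1,0,-0.5,0,0,0.28],[0,-0.1,0,-0.5,0,0,0.28],[0,-0.1,0,-0.5,0,0,0.28],[0,-0.1,0,-0.5,0,0,0.28],[0,-0.1,0,-0.5,0,0,0.28],[0,-0.1,0,-0.5,0,0,0.28]],
  ],
)

```text
clock: 19.28
ee_pos: [537.5, -179.0, 51.3]
orientation: [-0.476, -0.523, -0.476, 0.523]
contact_force: [4.1, 1.6, -0.8]
opening: 23.7
```

```bash
python3 st.py c wrist; python3 st.py;  python3 - <<'E'
import cv2,numpy as np
i=cv2.imread("pics/wristc.png")[240:400,140:360]
i=np.clip(i.astype(float)*1.8,0,255).astype('uint8')
cv2.imwrite("pics/wcz.png",cv2.resize(i,None,fx=3.6,fy=3.6,interpolation=cv2.INTER_CUBIC))
E
```

```text
t 19.28 ee [ 537.5 -179.    51.3] b [ -4.  110.6] r 110.6 phi 1.607 yawphi 1.606 F tool [ 0.84  3.96 -1.94] open 23.7
t 19.33 ee [ 537.5 -179.    51.3] b [ -4.  110.6] r 110.6 phi 1.607 yawphi 1.606 F tool [ 1.68  5.05 -1.58] open 24.0
```

View pics/wcz.png

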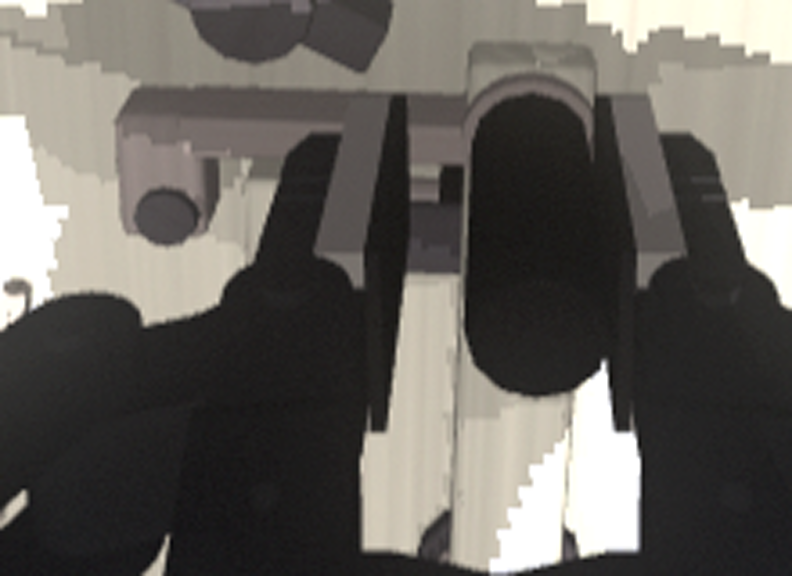

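>>> drive_tool(
  steps=[
    [[0,-0.03,0,-0.2,0,0,0.28],[0,-0.06,0,-0.3,0,0,0.28],[0,-0.09,0,-0.5,0,0,0.28],[0,-0.12,0,-0.6,0,0,0.28],[0,-0.15,0,-0.8,0,0,0.28],[0,-0.18,0,-0.9,0,0,0.28],[0,-0.18,0,-0.9,0,0,0.28],[0,-0.18,0,-0.9,0,0,0.28],[0,-0.18,0,-0.9,0,0,0.28],[0,-0.18,0,-0.9,0,0,0.28]],
  ],
)

```text
clock: 20.17
ee_pos: [536.3, -178.9, 51.3]
orientation: [0.48, 0.52, 0.48, -0.519]
contact_force: [7.5, -0.0, -3.6]
opening: 23.9
```

```bash
python3 st.py
```

```text
t 20.17 ee [ 536.3 -178.9   51.3] b [ -5.2 110.5] r 110.6 phi 1.618 yawphi 1.621 F tool [ 3.61  7.46 -0.55] open 23.9
```

>>> drive_tool(
  steps=[
    [[0,-0.02,0,-0.1,0,0,0.28],[0,-0.04,0,-0.2,0,0,0.28],[0,-0.06,0,-0.3,0,0,0.28],[0,-0.08,0,-0.4,0,0,0.28],[0,-0.08,0,-0.4,0,0,0.28],[0,-0.08,0,-0.4,0,0,0.28],[0,-0.08,0,-0.4,0,0,0.28],[0,-0.08,0,-0.4,0,0,0.28],[0,-0.08,0,-0.4,0,0,0.28],[0,-0.08,0,-0.4,0,0,0.28]],
  ],
)

```text
clock: 21.0
ee_pos: [535.9, -178.9, 51.3]
orientation: [0.482, 0.518, 0.481, -0.517]
contact_force: [7.4, 0.9, -3.8]
opening: 24.1
```

```bash
python3 st.py
```

```text
t 21.0 ee [ 535.9 -178.9   51.3] b [ -5.6 110.4] r 110.6 phi 1.622 yawphi 1.628 F tool [ 3.86  7.33 -1.46] open 24.1
```

>>> drive_tool(
  steps=[
    [[0,-0.02,0,-0.1,0,0,0.28],[0,-0.04,0,-0.2,0,0,0.28],[0,-0.06,0,-0.3,0,0,0.28],[0,-0.08,0,-0.4,0,0,0.28],[0,-0.08,0,-0.4,0,0,0.28],[0,-0.08,0,-0.4,0,0,0.28],[0,-0.08,0,-0.4,0,0,0.28],[0,-0.08,0,-0.4,0,0,0.28],[0,-0.08,0,-0.4,0,0,0.28],[0,-0.08,0,-0.4,0,0,0.28]],
  ],
)

```text
clock: 21.83
ee_pos: [535.4, -178.9, 51.3]
orientation: [0.484, 0.516, 0.483, -0.515]
contact_force: [8.5, 0.9, -5.1]
opening: 24.2
```

```bash
python3 st.py d wrist;python3 st.py; python3 - <<'E'
import cv2,numpy as np
i=cv2.imread("pics/wristd.png")[240:400,140:360]
i=np.clip(i.astype(float)*1.8,0,255).astype('uint8')
cv2.imwrite("pics/wdz.png",cv2.resize(i,None,fx=3.6,fy=3.6,interpolation=cv2.INTER_CUBIC))
E
```

```text
t 21.83 ee [ 535.4 -178.9   51.3] b [ -6.1 110.4] r 110.5 phi 1.626 yawphi 1.635 F tool [ 5.12  8.44 -1.44] open 24.2
t 21.88 ee [ 535.4 -178.9   51.3] b [ -6.1 110.4] r 110.5 phi 1.626 yawphi 1.635 F tool [ 5.79  7.52 -1.15] open 24.0
```

View pics/wdz.png

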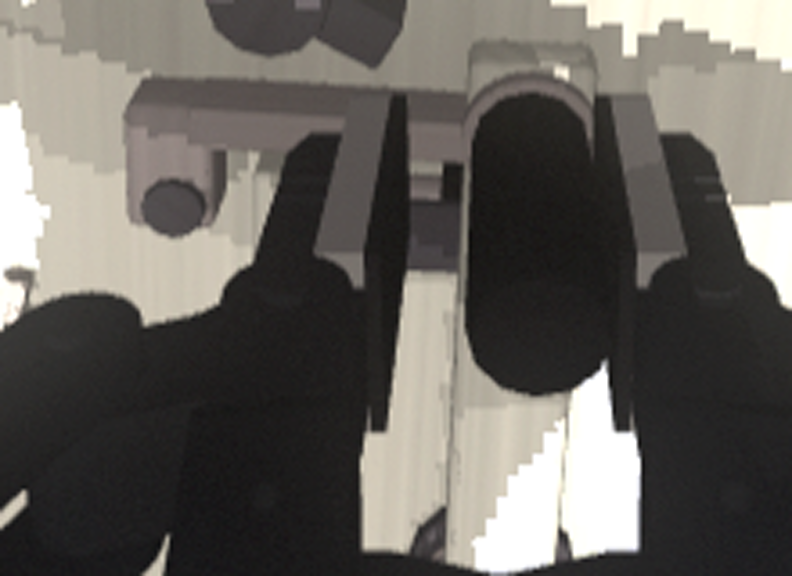

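>>> drive_tool(
  steps=[
    [[0,0.04,0,0.2,0,0,0.28],[0,0.08,0,0.4,0,0,0.28],[0,0.12,0,0.6,0,0,0.28],[0,0.16,0,0.8,0,0,0.28],[0,0.2,0,1,0,0,0.28],[0,0.24,0,1.2,0,0,0.28],[0,0.28,0,1.5,0,0,0.28],[0,0.32,0,1.7,0,0,0.28],[0,0.32,0,1.7,0,0,0.28],[0,0.32,0,1.7,0,0,0.28]],
  ],
)

```text
clock: 22.72
ee_pos: [537.3, -178.9, 51.3]
orientation: [-0.476, -0.523, -0.476, 0.523]
contact_force: [4.7, 0.9, -1.4]
opening: 24.5
```

```bash
python3 st.py
```

```text
t 22.72 ee [ 537.3 -178.9   51.3] b [ -4.2 110.6] r 110.7 phi 1.608 yawphi 1.606 F tool [ 1.41  4.63 -1.37] open 24.5
```

Force is back to spring level; now easing on in small steps to see whether it falls to zero.

>>> drive_tool(
  steps=[
    [[0,0.03,0,0.2,0,0,0.28],[0,0.06,0,0.3,0,0,0.28],[0,0.09,0,0.5,0,0,0.28],[0,0.12,0,0.6,0,0,0.28],[0,0.15,0,0.8,0,0,0.28],[0,0.18,0,1,0,0,0.28],[0,0.2,0,1,0,0,0.28],[0,0.2,0,1,0,0,0.28],[0,0.2,0,1,0,0,0.28],[0,0.2,0,1,0,0,0.28]],
  ],
)

```text
clock: 23.55
ee_pos: [539.3, -179.1, 51.3]
orientation: [-0.471, -0.527, -0.471, 0.527]
contact_force: [5.0, 0.8, -1.5]
opening: 24.1
```

```bash
python3 st.py
```

```text
t 23.55 ee [ 539.3 -179.1   51.3] b [ -2.2 110.7] r 110.7 phi 1.59 yawphi 1.588 F tool [ 1.46  4.92 -1.4 ] open 24.1
```

>>> drive_tool(
  steps=[
    [[0,0.02,0,0.1,0,0,0.28],[0,0.04,0,0.2,0,0,0.28],[0,0.06,0,0.3,0,0,0.28],[0,0.08,0,0.4,0,0,0.28],[0,0.1,0,0.5,0,0,0.28],[0,0.12,0,0.6,0,0,0.28],[0,0.14,0,0.7,0,0,0.28],[0,0.15,0,0.8,0,0,0.28],[0,0.15,0,0.8,0,0,0.28],[0,0.15,0,0.8,0,0,0.28]],
  ],
)

```text
clock: 24.38
ee_pos: [540.6, -179.3, 51.3]
orientation: [-0.467, -0.53, -0.468, 0.531]
contact_force: [2.8, 0.5, -1.0]
opening: 23.8
```

```bash
python3 st.py
```

```text
t 24.38 ee [ 540.6 -179.3   51.3] b [ -0.9 110.7] r 110.7 phi 1.579 yawphi 1.574 F tool [ 0.95  2.71 -0.89] open 23.8
```

>>> drive_tool(
  steps=[
    [[0,0.02,0,0.1,0,0,0.28],[0,0.04,0,0.2,0,0,0.28],[0,0.06,0,0.3,0,0,0.28],[0,0.08,0,0.4,0,0,0.28],[0,0.1,0,0.5,0,0,0.28],[0,0.1,0,0.5,0,0,0.28],[0,0.1,0,0.5,0,0,0.28],[0,0.1,0,0.5,0,0,0.28],[0,0.1,0,0.5,0,0,0.28],[0,0.1,0,0.5,0,0,0.28]],
  ],
)

```text
clock: 25.22
ee_pos: [541.8, -179.4, 51.3]
orientation: [-0.465, -0.532, -0.465, 0.533]
contact_force: [-0.4, -0.1, -0.3]
opening: 23.6
```

```bash
python3 st.py
```

```text
t 25.22 ee [ 541.8 -179.4   51.3] b [  0.3 110.7] r 110.7 phi 1.568 yawphi 1.566 F tool [ 0.29 -0.37  0.1 ] open 23.6
```

>>> drive_tool(
  steps=[
    [[0,0.03,0,0.1,0,0,0.28],[0,0.06,0,0.2,0,0,0.28],[0,0.1,0,0.3,0,0,0.28],[0,0.13,0,0.3,0,0,0.28],[0,0.16,0,0.3,0,0,0.28],[0,0.2,0,0.3,0,0,0.28],[0,0.2,0,0.3,0,0,0.28],[0,0.2,0,0.3,0,0,0.28],[0,0.2,0,0.3,0,0,0.28],[0,0.2,0,0.3,0,0,0.28]],
  ],
)

```text
clock: 26.05
ee_pos: [543.8, -179.7, 51.3]
orientation: [0.464, 0.534, 0.464, -0.534]
contact_force: [-0.8, -0.9, 0.4]
opening: 23.9
```

```bash
python3 st.py e wrist;python3 st.py; python3 - <<'E'
import cv2,numpy as np
i=cv2.imread("pics/wriste.png")[240:400,140:360]
i=np.clip(i.astype(float)*1.8,0,255).astype('uint8')
cv2.imwrite("pics/wez.png",cv2.resize(i,None,fx=3.6,fy=3.6,interpolation=cv2.INTER_CUBIC))
E
```

```text
t 26.05 ee [ 543.8 -179.7   51.3] b [  2.4 110.7] r 110.7 phi 1.549 yawphi 1.56 F tool [-0.41 -0.67  0.95] open 23.9
t 26.1 ee [ 543.8 -179.7   51.3] b [  2.4 110.7] r 110.8 phi 1.55 yawphi 1.56 F tool [-1.83  0.05  0.37] open 23.8
```

View pics/wez.png

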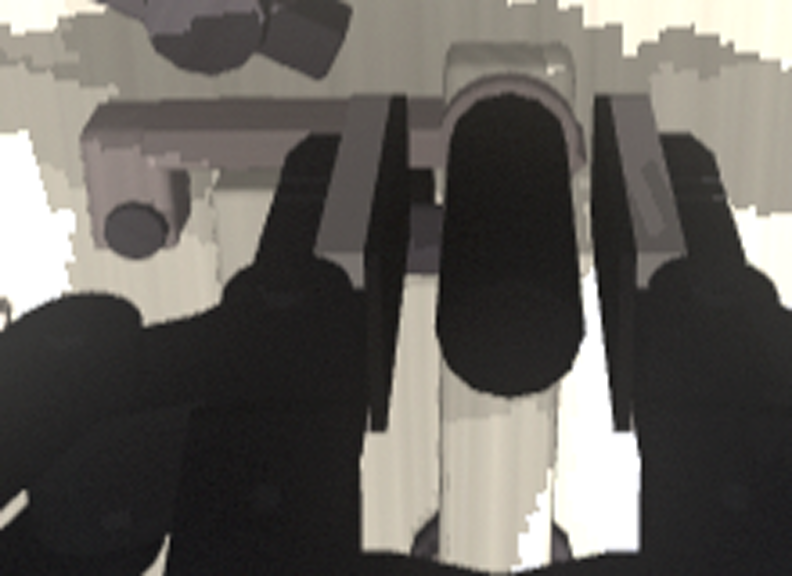

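>>> drive_tool(
  steps=[
    [[0,-0.05,0,0,0,0,0.3],[0,-0.05,0,0,0,0,0.36],[0,-0.05,0,0,0,0,0.36],[-0.5,-0.05,0,0,0,0,0.36],[-1.5,-0.05,0,0,0,0,0.36],[-3,-0.05,0,0,0,0,0.36],[-5,-0.05,0,0,0,0,0.36],[-7,-0.05,0,0,0,0,0.36],[-8.5,-0.05,0,0,0,0,0.36],[-9,-0.05,0,0,0,0,0.36]],
  ],
)

```text
clock: 26.93
ee_pos: [545.6, -180.4, 145.6]
orientation: [0.466, 0.535, 0.462, -0.533]
contact_force: [0.3, 0.2, -0.4]
opening: 30.5
```

```bash
python3 st.py f wrist side;python3 - <<'E'
from go import *
go(-78,142,140,np.pi/2+np.radians(32))
print(observe()["joint_positions"].round(2))
E
```

```text
t 26.93 ee [ 545.6 -180.4  145.6] b [  4.2 110.2] r 110.3 phi 1.533 yawphi 1.56 F tool [ 0.37  0.28 -0.19] open 30.5
[ 544.7 -180.1  143.5] base [  5.2 110.4] [-0.8   0.16 -0.04] 30.9 27.0333 ([0.32, -8.36, -3.07], [-32.6, 0.1, -0.2])
[-0.36  0.14  1.92  0.    1.08 -0.22]
```

View pics/wristf.png

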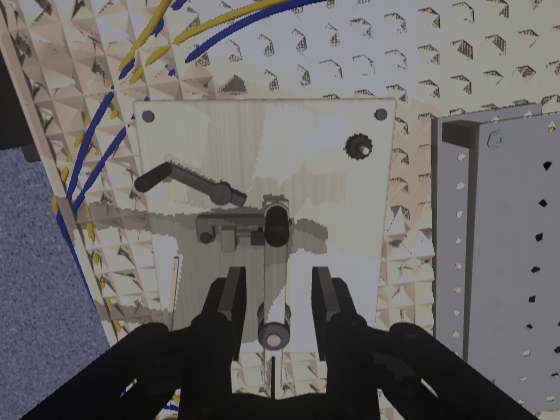

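View pics/sidef.png

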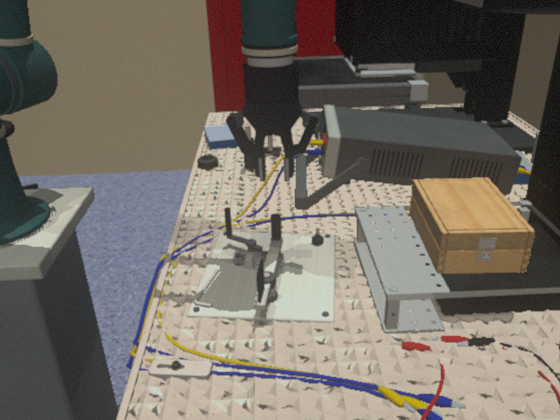

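```bash
python3 - <<'E'
from h import *
w=np.load("wristf.npz")
for p,z in[((142,187),80),((172,168),28),((221,192),33),((277,239),86)]:
    g=ray(w,p,z);print(p,z,g.round(1),w2b(g).round(1))
i=w["img"][130:260,110:310];cv2.imwrite("pics/wfz.png",cv2.resize(np.clip(i*1.5,0,255).astype('uint8'),None,fx=4,fy=4,interpolation=cv2.INTER_CUBIC))
E
```

```text
(142, 187) 80 [ 466.1 -139.6   80. ] [-77.9 140.5]
(172, 168) 28 [ 470.2 -138.8   28. ] [-74.  141.8]
(221, 192) 33 [ 504.5 -161.4   33. ] [-37.  123.8]
(277, 239) 86 [ 544.5 -183.6   86. ] [  5.5 106.9]
```

View pics/wfz.png

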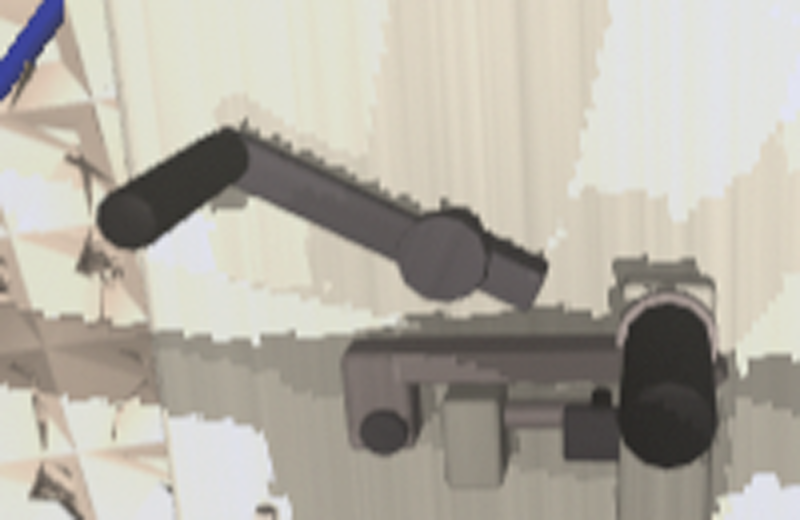

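>>> drive_tool(
  steps=[
    [[0,-1,-0.4,-4,0,0,0.36],[0,-2.2,-0.8,-8,0,0,0.36],[0,-3.6,-1.3,-13,0,0,0.36],[0,-5,-1.8,-18,0,0,0.36],[0,-6.4,-2.3,-23,0,0,0.36],[0.4,-7.6,-2.8,-28,0,0,0.36],[0.6,-8.4,-3.1,-32.6,0,0,0.36],[1,-8.4,-3.1,-32.6,0,0,0.36],[1,-8.4,-3.1,-32.6,0,0,0.36],[1,-8.4,-3.1,-32.6,0,0,0.36]],
  ],
)

```text
clock: 27.87
ee_pos: [464.4, -137.2, 130.5]
orientation: [0.594, 0.383, 0.595, -0.383]
contact_force: [0.3, 0.1, 1.9]
opening: 30.8
```

```bash
python3 st.py g wrist;python3 - <<'E'
from go import *
go(-78,141,54,np.pi/2+np.radians(32))
E
```

```text
t 27.87 ee [ 464.4 -137.2  130.5] b [-81.9 142.6] r 164.4 phi 2.092 yawphi 2.127 F tool [-1.88  0.34 -0.01] open 30.8
[ 464.8 -137.4  130.9] base [-79.5 142.4] [-0.16 -0.32 -0.28] 30.4 27.9167 ([7.69, 0.05, 0.2], [-0.1, -0.0, 0.0])
```

View pics/wristg.png

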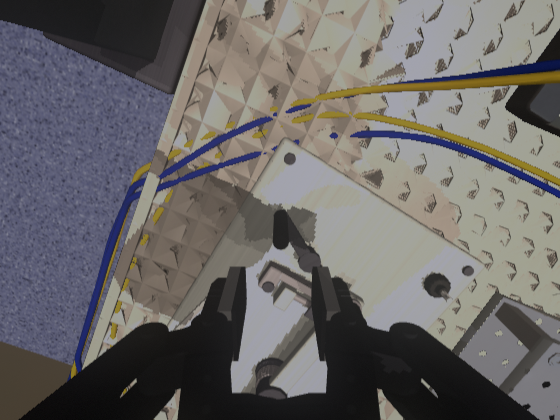

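>>> drive_tool(
  steps=[
    [[1,0,0.1,0,0,0,0.36],[2.2,0,0.2,0,0,0,0.36],[3.5,0,0.2,0,0,0,0.36],[4.8,0,0.2,0,0,0,0.36],[6,0,0.2,0,0,0,0.36],[7,0,0.2,0,0,0,0.36],[7.7,0,0.2,0,0,0,0.36],[7.7,0,0.2,0,0,0,0.3],[7.7,0,0.2,0,0,0,0.24],[7.7,0,0.2,0,0,0,0.24]],
  ],
)

```text
clock: 28.75
ee_pos: [465.8, -139.2, 54.7]
orientation: [0.595, 0.382, 0.595, -0.382]
contact_force: [-0.5, 0.4, 0.3]
opening: 20.5
```

```bash
python3 st.py h wrist;python3 - <<'E'
from go import *
go(-78,141,54,np.pi/2+np.radians(32))
s=observe();p=s["ee_pos"];R0=Rq(s["orientation"]);b0=w2b(p)
ax=np.array([-37.6,122.3])
a0=np.radians(155)
for k in range(0,11):
    a=a0-np.radians(65)*k/10
    d=45*(np.array([np.cos(a),np.sin(a)])-[np.cos(a0),np.sin(a0)])
    print(k,rel(p,R0,[*b2w(*(b0+d)),p[2]],R0)[0])
E
```

```text
t 28.75 ee [ 465.8 -139.2   54.7] b [-80.2 140.7] r 162.0 phi 2.089 yawphi 2.129 F tool [-0.26 -0.33 -0.59] open 20.5
[ 466.1 -139.3   55. ] base [-78.  140.7] [0.64 0.26 1.24] 20.5 28.8 ([0.1, 0.01, -0.03], [0.0, 0.1, -0.1])
0 [-0.0, 0.0, -0.0]
1 [0.0, 0.44, -0.25]
2 [0.0, 0.91, -0.45]
3 [0.0, 1.4, -0.6]
4 [0.0, 1.9, -0.69]
5 [0.0, 2.41, -0.73]
6 [0.0, 2.92, -0.7]
7 [0.0, 3.42, -0.62]
8 [0.0, 3.92, -0.48]
9 [0.0, 4.39, -0.29]
10 [0.0, 4.84, -0.04]
```

View pics/wristh.png

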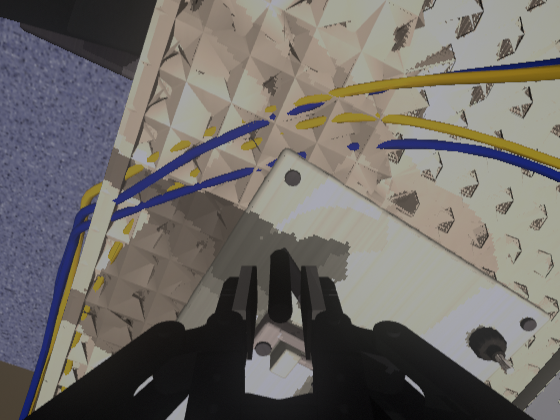

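>>> drive_tool(
  steps=[
    [[0,0.44,-0.25,0,0,0,0.24],[0,0.91,-0.45,0,0,0,0.24],[0,1.4,-0.6,0,0,0,0.24],[0,1.9,-0.69,0,0,0,0.24],[0,2.41,-0.73,0,0,0,0.24],[0,2.92,-0.7,0,0,0,0.24],[0,3.42,-0.62,0,0,0,0.24],[0,3.92,-0.48,0,0,0,0.24],[0,4.39,-0.29,0,0,0,0.24],[0,4.8,-0.04,0,0,0,0.24]],
  ],
)

```text
clock: 29.63
ee_pos: [509.5, -118.6, 54.3]
orientation: [0.595, 0.382, 0.595, -0.382]
contact_force: [-1.6, -0.7, 0.4]
opening: 20.2
```

```bash
python3 st.py i wrist
```

```text
t 29.63 ee [ 509.5 -118.6   54.3] b [-39.5 166.8] r 171.4 phi 1.804 yawphi 2.13 F tool [-0.43 -1.69 -0.06] open 20.2
```

View pics/wristi.png

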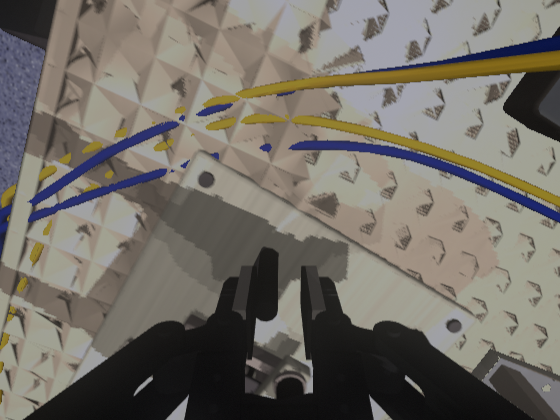

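>>> drive_tool(
  steps=[
    [[0,0.1,0.05,0,0,0,0.24],[0,0.2,0.11,0,0,0,0.24],[0,0.3,0.17,0,0,0,0.24],[0,0.4,0.24,0,0,0,0.24],[0,0.45,0.28,0,0,0,0.24],[0,0.5,0.31,0,0,0,0.24],[0,0.5,0.31,0,0,0,0.24],[0,0.5,0.31,0,0,0,0.24],[0,0.5,0.31,0,0,0,0.24],[0,0.5,0.31,0,0,0,0.24]],
  ],
)

```text
clock: 30.52
ee_pos: [514.6, -119.4, 54.3]
orientation: [0.595, 0.382, 0.595, -0.382]
contact_force: [-0.8, 0.8, -0.6]
opening: 20.5
```

```bash
python3 st.py j wrist
```

```text
t 30.52 ee [ 514.6 -119.4   54.3] b [-34.4 166.7] r 170.2 phi 1.774 yawphi 2.129 F tool [ 0.62 -0.38 -1.  ] open 20.5
```

View pics/wristj.png

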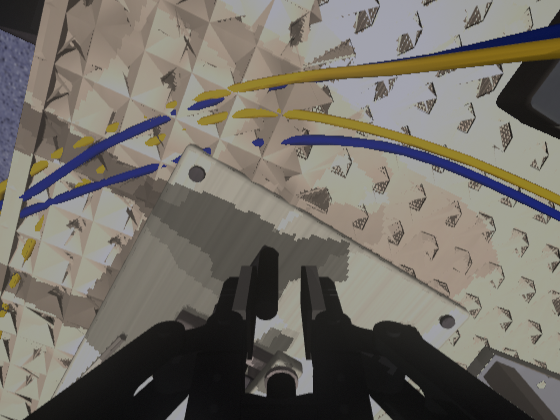

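>>> drive_tool(
  steps=[
    [[0,0.05,0.03,0,0,0,0.24],[0,0.1,0.06,0,0,0,0.24],[0,0.15,0.09,0,0,0,0.24],[0,0.2,0.12,0,0,0,0.24],[0,0.2,0.12,0,0,0,0.24],[0,0.2,0.12,0,0,0,0.24],[0,0.2,0.12,0,0,0,0.24],[0,0.2,0.12,0,0,0,0.24],[0,0.2,0.12,0,0,0,0.24],[0,0.2,0.12,0,0,0,0.24]],
  ],
)

```text
clock: 31.4
ee_pos: [515.2, -119.5, 53.9]
orientation: [0.594, 0.381, 0.596, -0.383]
contact_force: [-6.6, -0.9, 4.0]
opening: 20.5
```

```bash
python3 st.py
```

```text
t 31.4 ee [ 515.2 -119.5   53.9] b [-33.8 166.7] r 170.1 phi 1.771 yawphi 2.13 F tool [-3.97 -6.42 -1.96] open 20.5
```

>>> drive_tool(
  steps=[
    [[0,-0.1,-0.06,0,0,0,0.24],[0,-0.3,-0.16,0,0,0,0.24],[0,-0.5,-0.2,0,0,0,0.3],[0,-0.6,-0.2,0,0,0,0.36],[0,-0.6,-0.2,0,0,0,0.36],[-1,-0.6,-0.2,0,0,0,0.36],[-3,-0.6,-0.2,0,0,0,0.36],[-5,-0.6,-0.2,0,0,0,0.36],[-8,-0.6,-0.2,0,0,0,0.36],[-11,-0.6,-0.2,0,0,0,0.36]],
  ],
)

```text
clock: 32.23
ee_pos: [510.2, -120.1, 165.5]
orientation: [0.595, 0.382, 0.595, -0.382]
contact_force: [-0.2, -0.1, -0.2]
opening: 30.8
```

>>> drive_tool(
  steps=[
    [[-3,-0.5,0,0,0,0,0.36],[-6,-2,0,0,0,0,0.36],[-8,-5,3,0,0,0,0.36],[-8,-8,6,0,0,0,0.36],[-8,-10,8,0,0,0,0.36],[-8,-10,8,0,0,0,0.36],[-8,-10,8,0,0,0,0.36],[-8,-10,8,0,0,0,0.36],[-8,-10,8,0,0,0,0.36],[-8,-10,8,0,0,0,0.36]],
  ],
)

```text
clock: 33.07
ee_pos: [453.4, -233.5, 244.1]
orientation: [0.595, 0.382, 0.595, -0.381]
contact_force: [-0.1, 0.4, -0.2]
opening: 30.5
```

```bash
python3 st.py k wrist side top
```

```text
t 33.07 ee [ 453.4 -233.5  244.1] b [-80.4  45.6] r 92.4 phi 2.625 yawphi 2.131 F tool [ 0.2   0.08 -0.41] open 30.5
```

View pics/wristk.png

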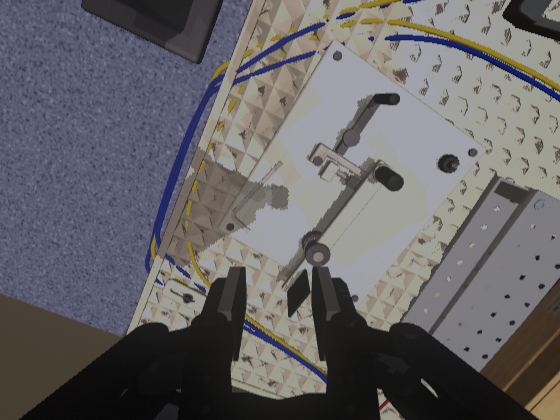

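View pics/sidek.png

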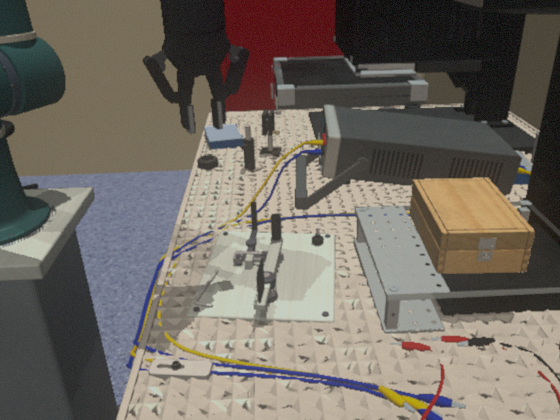

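View pics/topk.png

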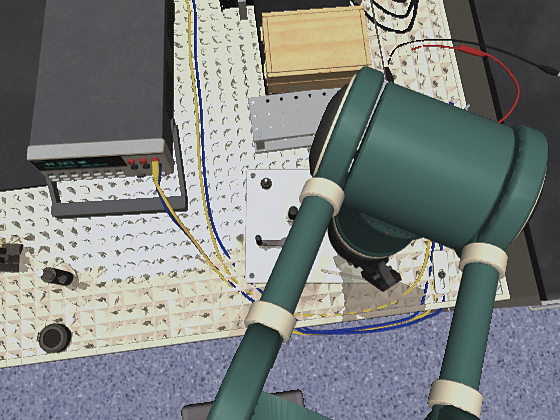

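```bash
python3 - <<'E'
from h import *
w=np.load("wristk.npz")
for n,p,z in[("peg",(394,99),80),("pegbase",(379,100),30),("lever axis",(350,137),33),("knob",(394,181),86),("thumb",(448,163),30)]:
    g=ray(w,p,z);print(n,w2b(g).round(1))
E
```

```text
peg [-38.3 165.8]
pegbase [-36.4 165.3]
lever axis [-40.3 121.1]
knob [  3.4 109.8]
thumb [ 62.7 153.8]
```

```bash
python3 -c "
from plant import job_done;print(job_done())"
```

```text
the job is handed in; nothing more can be done
None
```

The arm is hooked on the catch by itself, the safety lever is at its stop, and the job was handed in at about 33 s. No verdict is reported back.

**Arm:** I caged the knob loosely between the fingers and drew it back slowly until the buffer pushed back lightly, at about 8 N on the knob. I then eased it forward until the knob pulled nothing, checked the gap in the wrist picture, and let go.

**Safety lever:** I swung it by its peg until it pressed back with about 6 N, backed off and withdrew.

**Last checks:**
- The knob stands at about x = 3 mm in the base frame; the limit is 18 mm.
- The peg lies straight towards +y from the lever's axis, which is its stop.
- The tool read about 0 N once clear of everything.

**Uncertain:**
- I did not see the catch snap in directly. I judged it from the force falling to zero while easing and the arm staying put afterwards.
- A rise to 7 N early in the draw was probably the pin first meeting the catch's slanted tooth; the buffer came about 15 mm later.
- Camera estimates of the base frame disagreed by 2–3 mm.
- I never deliberately touched the bystanders. The thumb knob's measured position changed by about 5 mm, which I put down to a guessed height, and I did not re-measure the hex key.

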